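# Load the reference discs into the X-ray sample changer

### The arm

A 7-joint arm with a two-finger parallel gripper is mounted at the origin on the work surface; the furniture and walls round the work are solid. World frame = base frame: x ahead of the robot, y to its left, z up, the work surface at z = 0. Lengths are in m, angles in degrees, forces in N, time in s.
With the tool pointing down it reaches from about 0.425 to 0.875 m from the base axis. Payload 8.4 kg.
Tool frame: the origin (TCP) lies midway between the tips of the shut fingers; the grasp point (between the pads) lies 19 mm behind it (bot.hold_point_z is the distance from the TCP to the grasp point, in m); z points along the fingers, y is the line along which they close (so a half turn about z gives the same grasp; the last joint's range is limited). The gripper opens to 85 mm and grips with 20 to 120 N. Pads are 22 mm wide; open, the fingers measure 114 mm over their backs; the gripper's body (76 mm by 85 mm) begins 54 mm behind the grasp point. The pads swing forward as they close: fully open they stand 13 mm farther back than shut.
Start: joints at [-74.553, 19.091, 2.286, 83.961, -0.768, 76.965, -3.352], TCP at [0.234, 0.606, 0.231] pointing down, gripper open.
Joint ranges: [-147.57, 147.57], [-21.85, 119.76], [-74.77, 79.35], [14.55, 137.4], [-85.83, 265.84], [4.83, 119.75], [-152.11, 152.11]. Speed limits (degrees/s): [127.2, 127.2, 159.86, 159.86, 180, 180, 180].

### API

Orientations are given as a 3x3 rotation matrix whose columns are the frame's x, y, z axes.
In Python, from cell import bot gives the robot as it stands.
- The arm moves only by the tool move_arm, never from a script. Its argument "series" is a list of rows, each an object with "grip": the opening, from 0 (shut) to 1 (fully open); "dp": the shift along the tool's x, y, z in m, a list of three; "turn": the turn, a rotation vector about the tool's x, y, z in rad, a list of three. In form: [{"grip": grip, "dp": [tx, ty, tz], "turn": [ax, ay, az]}, ...]. A call has 1 to 10 rows; each row is the pose to reach, as a shift and turn from the pose commanded when the call began, along the tool's axes at that moment; what a row does not reach only later rows make up. A row lasts 1/8 s, in which the tool goes at most 62.5 mm and 10.7 degrees, less where a joint would pass 70% of its speed; a pose out of reach is approached as far as the arm can. A call with a gripper value outside its range is refused whole. The fingers move at their own pace and stop on an object; "grip_force" is the grip in N (left out, the last holds). Time passes only in rows, so rows that repeat a pose let the fingers close. It gives the time, the measured TCP pose, the force, the opening and the grip force at its end, in the units of the state.
- bot.get_obs(): the state, without advancing time (a new reading comes with each control period).
- bot.capture(name): name is "side" or "top"; returns a dict with "color" (400x640x3 uint8, red, green, blue), "range_z" (400x640 float32, m along the optical axis (not along the pixel's ray), 0 where there is no reading), "K" (3x3 intrinsics, pixels), "view" (4x4, takes a point from world to camera coordinates). Camera axes: x right, y down, z forward; pixel columns grow to the right and rows downward; lengths in m; the calibration is good to about 2 mm. A picture is of the moment at which its call begins.
- bot.sign_off(): hands the job in; it is judged then, once.
Trained networks look in the newest picture that a camera, given by its name, has taken for a name from the list of things; names that differ only in an ending like _2 or _b are one class to them, and where a whole thing is asked for, a point or a joint stands for the part that bears it (a point fixed in the world has none). Each returns a list of dicts, best first, with "confidence" (0 to 1); they miss things now and then, are a little off and sometimes report something else, mostly with a low value. They report only what shows in the picture. A call takes as long as a camera call. They do not tell look-alikes from the thing itself.
- bot.recognise(camera, query): "location" ([x, y, z] in m, in the coordinates of the camera as it stood for that picture, good to about 4 mm: the middle of the surface that is visible of it).
- bot.trace(camera, query): "mask" (400x640 bool, what is visible of it).
The state is a dict: "t": time; "joint_pos": joint angles; "dq": joint speeds; "effort": joint torques, N m; "eef_pos": TCP position; "eef_rot": TCP orientation; "contact_force": force on the tool from outside, world axes, zero at the start; "wrist_torque": the same for the moment, N m; "grip_width": finger opening in m; "grasp_force": force on a finger pad.
Only numpy, scipy, OpenCV 4.12 (cv2) and the standard library are available. Lean on these libraries where they do the work, as an engineer would, in place of code of your own. Each camera call takes 0.05 s, during which the arm holds its last target. There are 200 camera calls.

### The job

Load every black reference disc lying on the bench into the shielded sample changer: slide the tunnel's shutter fully open, then one after another lay each disc on the feed tray and push it with the wooden push stick through the low tunnel until it is fully home in the turntable's pocket, and after each disc lift the spring-loaded index ring, turn the turntable one notch anticlockwise (seen from above) so that this disc comes under the X-ray head, and let the ring drop back into its notch. When all the discs are loaded, each in a pocket of its own, with the last one locked under the head, slide the shutter fully shut and lay the push stick flat on the bench beside the tray, off the changer. Do not tip over or shift the dropper bottles.

Things in the scene. Friction and masses are not known exactly. Their poses are not given: they have to be found in the camera images.
- changer: sample changer, fixed: a round drum, 212 mm across, over a turntable, clear lid (top 33 mm above the bench), and a feed tray. Origin on the bench under the turntable axis, z up. The tray (floor 8 mm up, 74 mm wide) runs from the drum along the changer's own -y axis to 400 mm from the axis. A white X-ray head (up to 92 mm high, 56 to 126 mm from the axis) sits on the drum on the +x, -y side
- tunnel_mouth (a point): middle of the mouth of the low tunnel, on the tray floor, 155 mm from the turntable axis. The tunnel, the only way to the turntable, is 44 mm wide and 20 mm high (ceiling 28 mm, roof top 34 mm above the bench, guide rail over the mouth to 39 mm) and leads straight into the pocket that faces it. Its frame is that of the changer: the tunnel runs along y
- tray_middle (a point): point on the tray floor on its centre line, 60 mm outside the tunnel mouth, where a disc can be laid. Fences 5 mm high guide it: 44 mm apart from the mouth to 24 mm outside it, widening to 60 mm apart 95 mm outside it, then parallel
- turntable (a joint): angle of the turntable, rad, grows anticlockwise seen from above, 0 at the start. Six equal pockets 60 degrees apart, each 46 mm wide, open outward, carried on its floor disc. It turns easily (0.06 N m) while the index ring is lifted; with the ring down it is locked in one of six notches (multiples of 1.047 rad, play 0.02 rad). A pocket faces the tunnel at every notch
- index_ring (a joint): lift of the spring-loaded index ring, m: 0 = pin fully down in a notch, about 0.005 = pin resting on the collar between notches, 0.013 = upper stop. The pin is 5 mm deep in its notch: lift the ring 7 to 11 mm to turn it, and the turntable with it. The spring pulls down with 4 N at 0 and 9 N at the upper stop
- ring_grip (a point): middle of the index ring's grip, on the turntable axis: an upright black hexagonal prism, 34 mm across flats, 26 mm high, 49 to 75 mm above the bench when down, with a thin 41 mm cap on top. Below it a steel arm (top 49 mm up) carries the pin. The frame turns with the turntable; two of the flats face along its y axis, the others 60 degrees on
- shutter (a joint): position of the tunnel's shutter, m: 0 = fully shut, 0.058 = fully open (end stop); it moves along the changer's +x axis, friction about 1.5 N, and stays where it is left
- shutter_tab (a point): middle of the shutter's upright black tab, 28 mm along the slide (changer x), 12 mm thick (changer y), 24 mm high, 42 to 66 mm above the bench; the steel shutter plate, 54 mm wide and 4 mm thick, hangs below it in front of the tunnel mouth
- load_station (a point): centre of a disc that is fully home in the pocket facing the tunnel (its underside), fixed on the changer, 72 mm from the axis
- head_station (a point): the same under the X-ray head, one notch (60 degrees) anticlockwise from the loading station, fixed on the changer
- push_stick: loose wooden push stick, 168 mm long. Origin at the underside of its middle, own +x towards the pushing end. Blade 28 mm wide and 9 mm high, from x = -85 mm to x = +81 mm, with two small horns at the end (to x = +85 mm, 12 mm either side of the middle) that cradle a 40 mm disc
- stick_handle (a point): grip point on the stick's upright handle: 46 mm long (x from -81 to -35 mm of the stick), 16 mm thick, 9 to 44 mm above the stick's underside; this point is at x = -58 mm, 30 mm up
- stick_end (a point): middle of the stick's pushing face at x = +81 mm, 4.5 mm up; when it stands 92 mm from the turntable's axis the disc before it is fully home against the hub
- disc_a: a reference disc lying on the bench, black, 40 mm across, 12 mm high, 70 g, origin at the centre of its underside; may be absent
- disc_b: a reference disc lying on the bench, black, 40 mm across, 12 mm high, 70 g, origin at the centre of its underside; may be absent
- disc_c: a reference disc lying on the bench, black, 40 mm across, 12 mm high, 70 g, origin at the centre of its underside; may be absent
- bottle_1: a dropper bottle of test acid, 29 mm across, 81 mm high, a bystander, origin at the centre of its underside
- bottle_2: a dropper bottle of test acid, 29 mm across, 81 mm high, a bystander, origin at the centre of its underside
- weight_big: a check weight that stays where it is, 38 mm across, 62 mm high, a bystander beside the bottles, origin at the centre of its underside
Things that resemble listed ones, but are neither listed nor needed, are in the scene too. What is shaped like the disc_a but green is not meant.

How it is judged (in metres and radians):
On the way, in this order (a step that is already met when the one before it is completed fails the run):
1. the shutter is slid fully open (value of joint shutter above 0.052 m), for 0.2 s.
2. a disc stands under the X-ray head with the index ring down in its notch (horizontal distance between any of disc_a, disc_b, disc_c and head_station below 0.008 m and value of joint index_ring below 0.0025 m), for 0.5 s.
At the end, for the whole second after the job is handed in: every disc present rests in a turntable pocket of its own within 7 mm of fully home (72 mm from the axis), none at the loading station, one within 8 mm of the place under the head; index ring down in its notch (2.5 mm), shutter shut (4 mm), push stick flat on the bench (5 mm, 0.1 rad) (all of step 2 and horizontal distance between disc_a and changer between 0.064 and 0.0795 m and horizontal distance between disc_b and changer between 0.064 and 0.0795 m and horizontal distance between disc_c and changer between 0.064 and 0.0795 m and horizontal distance between each of disc_a, disc_b, disc_c and load_station above 0.03 m and height (world z) of each of disc_a, disc_b, disc_c below 0.014 m and linear speed of each of disc_a, disc_b, disc_c, push_stick below 0.02 m/s and value of joint shutter below 0.004 m and height (world z) of push_stick below 0.005 m and angle between push_stick's own z axis and vertical below 0.1 rad); the robot touches nothing.
It fails at once if a bottle is tipped (angle between any of bottle_1, bottle_2's own z axis and vertical above 0.5 rad).
It fails at once if a bottle is shifted by more than 3 cm (distance of any of bottle_1, bottle_2 from where it was at the start of the episode above 0.03 m).
It fails at once if the turntable is turned the wrong way, clockwise, from its first notch (value of joint turntable below -0.35 rad).
Of disc_a, disc_b, disc_c only 2 to 3 are there at a start; the rules pass over those that are not, and their reading is None.
At some moment in a run one of disc_a, disc_b, disc_c, push_stick may be knocked a few centimetres aside while the robot is not near it.
Once in a run the grip may slacken for a moment while it holds something.
It also fails if it takes over 210 s, if anything falls off the work surface, if the arm or the gripper's body presses on something with over 40 N, if the wrist force passes 120 N, or if a joint passes its speed limit or range.

## Working session

There is one attempt and no reset: what is moved stays moved. The work goes in short steps, Python scripts to look and compute and a tool call to move; the robot and the scene stay as the last step left them, time stands still between calls to the robot, and variables do not carry over. Pictures are saved under pics/ and viewed, at most 14 in all, crops included, and the job is handed in when it is done.

Besides the shell and the picture viewer there is one more tool, called after ">>>" by a JSON object that holds its "api" and its "payload", one argument or row to a line. move_arm: Moves the arm, as the interface text tells. Its arguments: {"type":"object","properties":{"series":{"type":"array","items":{"type":"object","properties":{"grip":{"type":"number"},"dp":{"type":"array","items":{"type":"number"}},"turn":{"type":"array","items":{"type":"number"}}}}},"grip_force":{"type":"number"}},"required":["series"]}

```bash
ls; mkdir -p pics; cat > h.py <<'E'
import numpy as np, cv2
from cell import bot
def cap(n):
    c=bot.capture(n); c['iv']=np.linalg.inv(c['view']); return c
def w(c,p): return (c['iv']@np.r_[p,1])[:3]
def pts(c):
    z=c['range_z']; v,u=np.mgrid[:400,:640]; K=c['K']
    P=np.stack([(u-K[0,2])/K[0,0]*z,(v-K[1,2])/K[1,1]*z,z,np.ones_like(z)],-1)
    return (P@c['iv'].T)[...,:3]
def px(c,P):
    q=c['view']@np.r_[P,1]; q=c['K']@q[:3]; return q[:2]/q[2]
def save(c,name,x0=0,x1=640,y0=0,y1=400,s=1):
    im=c['color'][y0:y1,x0:x1,::-1]; cv2.imwrite('pics/'+name+'.png',cv2.resize(im,None,fx=s,fy=s,interpolation=cv2.INTER_CUBIC))
E
python3 - <<'E'
from h import *
for n in ['top','side']:
    c=cap(n); save(c,n+'0',s=1.25)
    for q in ['changer','disc_a','push_stick','stick_handle','stick_end','shutter_tab','ring_grip','tunnel_mouth','bottle_1','weight_big']:
        try:
            for d in bot.recognise(n,q): print(n,q,round(d['confidence'],2),w(c,d['location']).round(3),px(c,w(c,d['location'])).round())
        except Exception as e: print(n,q,e)
print({k:np.round(v,3).tolist() for k,v in bot.get_obs().items()})
E
```

```text
pics
top changer 0.91 [0.529 0.105 0.034] [255. 160.]
top disc_a 0.75 [ 0.221 -0.374  0.013] [441. 278.]
top disc_a 0.74 [ 0.47  -0.316  0.013] [415. 183.]
top disc_a 0.59 [ 0.397 -0.311  0.009] [414. 210.]
top disc_a 0.58 [ 0.409 -0.179  0.013] [364. 206.]
top disc_a 0.53 [ 0.435 -0.41   0.01 ] [450. 196.]
top push_stick 0.86 [ 0.406 -0.179  0.012] [364. 207.]
top stick_handle 0.66 [ 0.616 -0.34   0.043] [424. 126.]
top stick_handle 0.61 [ 0.41  -0.179  0.01 ] [364. 205.]
top stick_end 0.57 [ 0.406 -0.175  0.012] [362. 207.]
top shutter_tab 0.2 [0.529 0.103 0.034] [256. 160.]
top ring_grip 0.77 [0.514 0.149 0.082] [235. 161.]
top ring_grip 0.55 [0.547 0.004 0.068] [293. 150.]
top tunnel_mouth 0.55 [0.534 0.105 0.037] [255. 158.]
top bottle_1 0.69 [ 0.616 -0.339  0.04 ] [423. 126.]
top bottle_1 0.54 [ 0.628 -0.287  0.045] [404. 122.]
top weight_big 0.51 [ 0.618 -0.401  0.044] [447. 125.]
top weight_big 0.21 [ 0.403 -0.178  0.008] [363. 208.]
side changer 0.82 [0.527 0.066 0.036] [321. 168.]
side changer 0.4 [ 0.551 -0.004  0.031] [340. 179.]
side disc_a 0.67 [ 0.435 -0.409  0.012] [3
[... 453 characters left out ...]
_grip 0.51 [ 0.623 -0.41   0.037] [454. 258.]
side tunnel_mouth 0.6 [0.536 0.065 0.034] [324. 168.]
side bottle_1 0.81 [ 0.63  -0.293  0.039] [424. 227.]
side bottle_1 0.68 [ 0.619 -0.35   0.035] [436. 243.]
side weight_big 0.94 [ 0.621 -0.412  0.036] [454. 259.]
{'t': 1.1, 'joint_pos': [-74.553, 19.092, 2.288, 83.96, -0.768, 76.964, -3.351], 'dq': [0.057, 0.047, 0.016, -0.011, -0.007, 0.044, 0.022], 'effort': [-0.0, -65.833, 1.363, -40.58, 0.017, 0.003, -0.0], 'eef_pos': [0.234, 0.606, 0.231], 'eef_rot': [[-0.933, 0.361, -0.0], [0.361, 0.933, -0.0], [0.0, -0.0, -1.0]], 'contact_force': [-0.615, 0.181, -0.722], 'wrist_torque': [-0.045, 0.022, -0.088], 'grasp_force': 0.0, 'grip_width': 0.086}
```

View pictures.

View pics/top0.png

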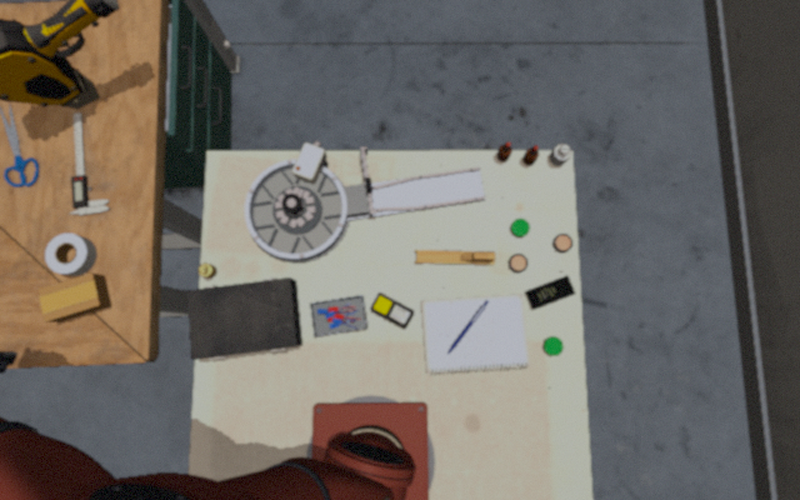

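View pics/side0.png

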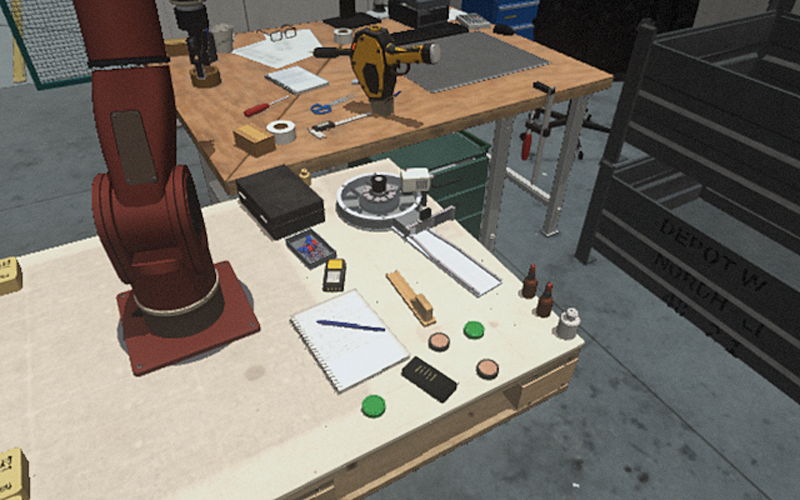

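```bash
python3 - <<'E'
from h import *
c=cap('side'); save(c,'side_crop',280,480,180,340,4)
c=cap('top'); 
a=cv2.resize(c['color'][110:230,180:340,::-1],None,fx=5,fy=5,interpolation=cv2.INTER_CUBIC)
cv2.imwrite('pics/top_ch.png',a)
P=pts(c)
for q in ['disc_a','push_stick']:
    for d in bot.trace('top',q):
        m=d['mask']; print(q,round(d['confidence'],2),m.sum(),np.median(c['color'][m],0),np.median(P[m],0).round(4),cv2.minAreaRect(P[m][:,:2].astype(np.float32)*1000) )
E
```

```text
disc_a 0.77 182 [ 36. 141.  64.] [ 0.4717 -0.3171  0.0129] ((361.3773498535156, -206.55250549316406), (35.611907958984375, 356.38232421875), 44.813316345214844)
disc_a 0.69 205 [153. 133. 114.] [ 0.4385 -0.4073  0.0125] ((439.36328125, -411.1437072753906), (38.54295349121094, 46.97797393798828), 6.204234600067139)
disc_a 0.68 168 [166.  138.  114.5] [ 0.3968 -0.3101  0.0125] ((319.6490478515625, -202.51060485839844), (35.63652038574219, 300.9203186035156), 35.94378662109375)
disc_a 0.63 222 [ 34.5 141.   63. ] [ 0.2233 -0.3755  0.0121] ((227.10580444335938, -234.93641662597656), (330.0501708984375, 38.2275390625), 88.89692687988281)
disc_a 0.23 286 [68.5 65.5 64.5] [0.512  0.1518 0.079 ] ((387.38641357421875, 61.93379211425781), (383.8127746582031, 52.95480728149414), 35.16630554199219)
push_stick 0.57 744 [173. 146.  95.] [ 0.4083 -0.1799  0.0107] ((372.7494201660156, -132.5961456298828), (121.4832763671875, 255.54757690429688), 38.42241287231445)
push_stick 0.51 56 [60.5 56.5 56.5] [0.5509 0.0016 0.0653] ((552.7703857421875, 1.58247709274292), (26.8861141204834, 11.469377517700195), 7.700352668762207)
push_stick 0.22 222 [57. 55. 55.] [0.5101 0.1507 0.0792] ((383.1806640625, 55.5462646484375), (369.84454345703125, 45.23307800292969), 35.49531173706055)
```

View pics/side_crop.png

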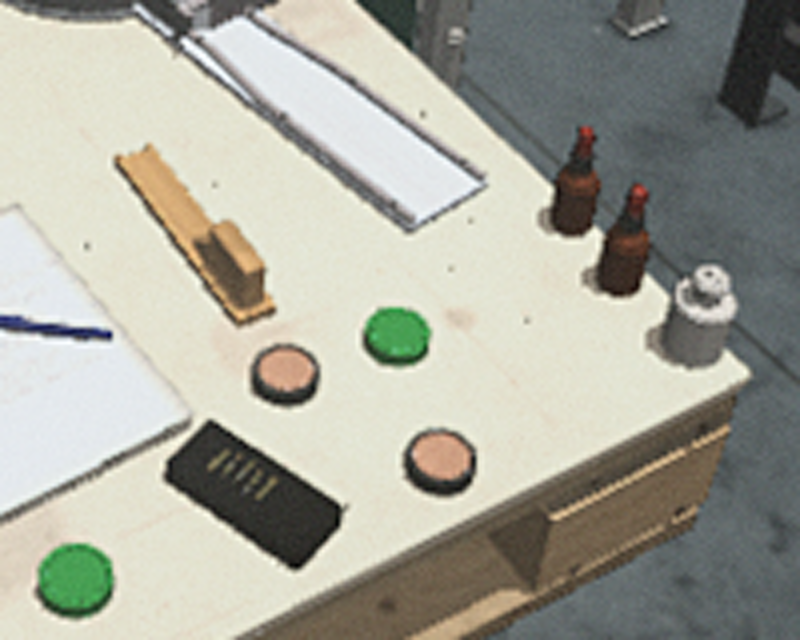

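View pics/top_ch.png

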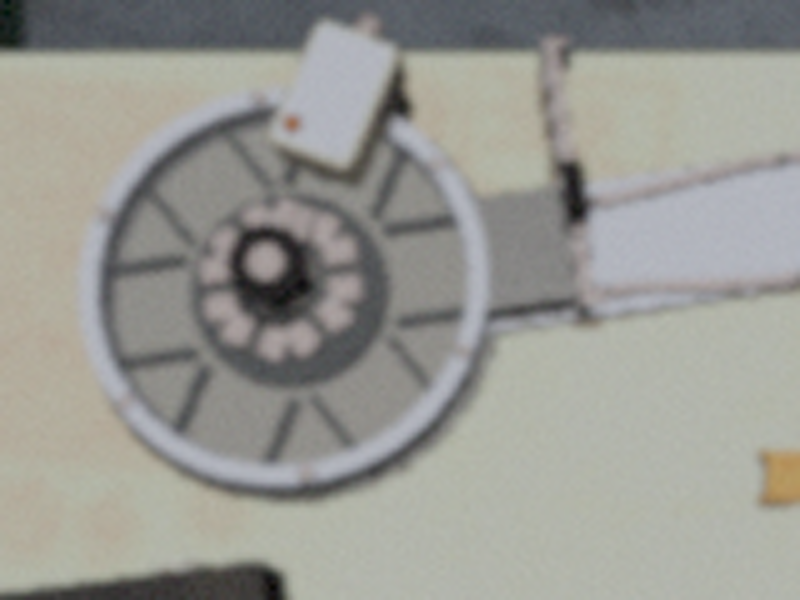

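```bash
python3 - <<'E'
from h import *
from scipy.optimize import least_squares
c=cap('top'); P=pts(c); z=P[...,2]; col=c['color'].astype(int)
X,Y=P[...,0],P[...,1]
r=np.hypot(X-.51,Y-.15)
m=(z>.026)&(z<.042)&(r>.09)&(r<.115)&(col.min(-1)>150)
q=P[m]; print(m.sum(),np.median(q[:,2]))
f=least_squares(lambda p:np.hypot(q[:,0]-p[0],q[:,1]-p[1])-p[2],[.51,.15,.1],loss='soft_l1',f_scale=.002); print('drum',f.x)
m=(z>.004)&(z<.02)&(X>.44)&(X<.68)&(Y>-.27)&(Y<-.03); q=P[m]
print('tray',m.sum(),np.median(q[:,2]),cv2.minAreaRect(q[:,:2].astype(np.float32)*1000))
ys=np.arange(-.26,-.02,.01); mid=[]
for y in ys:
    s=q[abs(q[:,1]-y)<.005][:,0]; mid.append([y,np.percentile(s,2),np.percentile(s,98)])
mid=np.array(mid); print((mid*1000).round().astype(int).tolist())
for name,(lo,hi),reg in [('cap',(.068,.085),r<.035),('tab',(.058,.075),(abs(X-.55)<.03)&(abs(Y)<.03)),('head',(.084,.1),(abs(X-.58)<.1)&(abs(Y-.15)<.1))]:
    m=reg&(z>lo)&(z<hi); q=P[m]; print(name,m.sum(),q.mean(0).round(4),cv2.minAreaRect(q[:,:2].astype(np.float32)*1000))
m=(z>.004)&(z<.06)&(X>.36)&(X<.46)&(Y>-.27)&(Y<-.09)&~((abs(X-.397)<.03)&(Y<-.28)); q=P[m]
print('stick',m.sum(),cv2.minAreaRect(q[:,:2].astype(np.float32)*1000))
m2=m&(z>.035); q=P[m2];print('handle',m2.sum(),q.mean(0),cv2.minAreaRect(q[:,:2].astype(np.float32)*1000))
for p in [(.437,-.409),(.397,-.311)]:
    m=(np.hypot(X-p[0],Y-p[1])<.028)&(z>.007); print('disc',P[m].mean(0),m.sum())
E
```

```text
830 0.034815568364083616
drum [0.51373561 0.15516053 0.10167033]
tray 2411 0.008921418509359347 ((544.3829345703125, -150.39968872070312), (236.96929931640625, 206.0264129638672), 89.84134674072266)
[[-260, 451, 640], [-250, 452, 645], [-240, 466, 634], [-230, 465, 626], [-220, 482, 603], [-210, 456, 634], [-200, 483, 628], [-190, 481, 600], [-180, 481, 634], [-170, 506, 599], [-160, 466, 612], [-150, 462, 615], [-140, 454, 638], [-130, 474, 591], [-120, 456, 630], [-110, 455, 619], [-100, 471, 622], [-90, 466, 631], [-80, 452, 631], [-70, 499, 617], [-60, 472, 636], [-50, 479, 611], [-40, 469, 615], [-30, 477, 607]]
cap 201 [0.5119 0.1549 0.08  ] ((512.313720703125, 155.1439666748047), (39.05607986450195, 38.32296371459961), 75.53143310546875)
tab 53 [0.5537 0.0019 0.0665] ((554.6589965820312, 2.083341121673584), (28.504467010498047, 11.693638801574707), 8.584047317504883)
head 504 [0.5947 0.121  0.092 ] ((566.9899291992188, 132.92872619628906), (46.55139923095703, 150.3773193359375), 68.65231323242188)
stick 808 ((409.8384094238281, -179.9425811767578), (179.80682373046875, 96.53766632080078), 89.6141586303711)
handle 110 [ 0.40761989 -0.23342239  0.04459627] ((408.319091796875, -233.9718475341797), (44.11102294921875, 16.199438095092773), 86.7812271118164)
disc [ 0.43900148 -0.40681947  0.01273685] 183
disc [ 0.39644329 -0.3101546   0.01262266] 186
```

```bash
python3 - <<'E'
from h import *
c=cap('top'); col=c['color'].astype(int); P=pts(c);X,Y=P[...,0],P[...,1]
m=((col[...,2]-col[...,0])>-2)&(col.min(-1)>150)&(X>.45)&(X<.66)&(Y>-.27)&(Y<-.02)
n,l,s,_=cv2.connectedComponentsWithStats(m.astype(np.uint8)); k=1+s[1:,4].argmax(); m=l==k
q=P[m]; print(s[k],cv2.minAreaRect(q[:,:2].astype(np.float32)*1000))
t=q[(q[:,1]<-.06)&(q[:,1]>-.2)]
for a in np.arange(-.22,-.04,.02):
    s_=t[abs(t[:,1]-a)<.008]
    if len(s_): print(a,s_[:,0].min().round(4),s_[:,0].max().round(4),s_[:,0].mean().round(4))
print(cv2.boxPoints(cv2.minAreaRect(q[:,:2].astype(np.float32)*1000)))
# tunnel roof plate (grey) and guide rail
z=P[...,2]
m=(z>.031)&(z<.038)&(Y<.045)&(Y>.0)&(X>.45)&(X<.6); q=P[m]; print('roof',m.sum(),cv2.minAreaRect(q[:,:2].astype(np.float32)*1000))
m=(z>.030)&(z<.07)&(Y<.03)&(Y>-.02)&(X>.45)&(X<.68)&(np.hypot(X-.513,Y-.155)>.15); q=P[m]; print('rail',m.sum(),cv2.minAreaRect(q[:,:2].astype(np.float32)*1000))
cs=cap('side')
for d in bot.trace('side','changer')[:1]:
    pass
Q=pts(cs);zz=Q[...,2]
m=(zz>.058)&(zz<.07)&(abs(Q[...,0]-.55)<.03)&(abs(Q[...,1])<.03);print('tab side',m.sum(),Q[m].mean(0),cv2.minAreaRect(Q[m][:,:2].astype(np.float32)*1000))
m=(zz>.07)&(zz<.085)&(np.hypot(Q[...,0]-.513,Q[...,1]-.155)<.03);print('cap side',m.sum(),Q[m].mean(0),cv2.minAreaRect(Q[m][:,:2].astype(np.float32)*1000))
E
```

```text
[ 304  136   85   31 1732] ((555.0239868164062, -131.90664672851562), (62.90364456176758, 228.96539306640625), 7.910064697265625)
-0.2 0.5359 0.5952 0.5654
-0.18000000000000002 0.5322 0.5934 0.5635
-0.16000000000000003 0.5265 0.5906 0.5594
-0.14000000000000004 0.5245 0.5858 0.5564
-0.12000000000000005 0.5213 0.5853 0.5539
-0.10000000000000006 0.5195 0.5816 0.5505
-0.08000000000000007 0.5199 0.5782 0.5478
-0.06000000000000008 0.52 0.5733 0.5463
[[ 508.1165    -22.841568]
 [ 539.62634  -249.62843 ]
 [ 601.9315   -240.97173 ]
 [ 570.42163   -14.18486 ]]
roof 332 ((549.1676025390625, 22.348270416259766), (43.883697509765625, 101.53871154785156), 89.18831634521484)
rail 252 ((571.8828735351562, 5.952136993408203), (148.132568359375, 17.568477630615234), 9.46944808959961)
tab side 43 [ 5.51213127e-01 -5.47530739e-04  6.34903664e-02] ((552.1591186523438, 1.021395206451416), (25.97104835510254, 14.647432327270508), 1.3635438680648804)
cap side 92 [0.50830973 0.15269966 0.0783548 ] ((509.6872863769531, 154.19656372070312), (38.69180679321289, 38.07969284057617), 36.046417236328125)
```

>>> {"api": "move_arm", "payload": {
  "series": [
    {"grip": 1,"dp": [-0.5,-0.43,0],"turn": [0,0,2.5]},
    {"grip": 0.6,"dp": [-0.5,-0.43,0],"turn": [0,0,2.5]},
    {"grip": 0.6,"dp": [-0.5,-0.43,0],"turn": [0,0,2.5]},
    {"grip": 0.6,"dp": [-0.5,-0.43,0],"turn": [0,0,2.5]},
    {"grip": 0.6,"dp": [-0.5,-0.43,0],"turn": [0,0,2.5]},
    {"grip": 0.6,"dp": [-0.5,-0.43,0],"turn": [0,0,2.5]},
    {"grip": 0.6,"dp": [-0.5,-0.43,0],"turn": [0,0,2.5]},
    {"grip": 0.6,"dp": [-0.5,-0.43,0],"turn": [0,0,2.5]},
    {"grip": 0.6,"dp": [-0.5,-0.43,0],"turn": [0,0,2.5]},
    {"grip": 0.6,"dp": [-0.5,-0.43,0],"turn": [0,0,2.5]}
  ]
}}

```text
t: 2.75
eef_pos: [0.5301, 0.0535, 0.2318]
eef_rot: [[0.628, 0.778, 0.001], [0.778, -0.628, 0.001], [0.001, 0.0, -1.0]]
contact_force: [0.3, 1.1, -0.7]
grip_width: 0.0508
grasp_force: 0.0
```

```bash
cat >> h.py <<'E'
YAW=np.radians(8.2); AX=np.array([.513,.155])
ex=np.array([np.cos(YAW),np.sin(YAW)]); ey=np.array([-ex[1],ex[0]])
def ch(x,y): return AX+x*ex+y*ey      # changer->world
def inv(p): d=np.asarray(p)[:2]-AX; return np.array([d@ex,d@ey])
def pl(*wps):  # waypoints (x,y,z,theta deg) relative to present pose, one call
    o=bot.get_obs(); R=np.array(o['eef_rot']); p=np.array(o['eef_pos']); th=np.degrees(np.arctan2(R[1,0],R[0,0]))
    print('t',round(o['t'],1),'p',p.round(4),'th',th.round(2),'tilt',R[2].round(3),'w',round(o['grip_width'],4),'gf',round(o['grasp_force'],1),'F',np.round(o['contact_force'],1),'ch',inv(p).round(4),'q7',round(o['joint_pos'][6]))
    for x,y,z,t in wps:
        d=(t-th+180)%360-180
        print('  dp',(R.T@(np.array([x,y,z])-p)).round(4).tolist(),'turn',round(-np.radians(d),3))
E
python3 -c "
from h import *
pl((.5525,.001,.1,8.2)); print(inv((.5525,.001)))"
```

```text
t 2.8 p [0.5301 0.0535 0.2318] th 51.11 tilt [ 0.001  0.    -1.   ] w 0.0508 gf 0.0 F [ 0.3  1.1 -0.7] ch [ 0.0025 -0.1029] q7 -46
  dp [-0.027, 0.0504, 0.1318] turn 0.749
[ 0.01713131 -0.15805938]
```

>>> {"api": "move_arm", "payload": {
  "series": [
    {"grip": 0.45,"dp": [-0.027,0.05,0.06],"turn": [0,0,0.749]},
    {"grip": 0.45,"dp": [-0.027,0.05,0.1],"turn": [0,0,0.749]},
    {"grip": 0.45,"dp": [-0.027,0.05,0.13],"turn": [0,0,0.749]},
    {"grip": 0.45,"dp": [-0.027,0.05,0.13],"turn": [0,0,0.749]},
    {"grip": 0.45,"dp": [-0.027,0.05,0.13],"turn": [0,0,0.749]},
    {"grip": 0.45,"dp": [-0.027,0.05,0.13],"turn": [0,0,0.749]}
  ]
}}

```text
t: 3.5
eef_pos: [0.552, 0.0033, 0.1018]
eef_rot: [[0.988, 0.153, 0.001], [0.153, -0.988, 0.0], [0.001, -0.0, -1.0]]
contact_force: [0.3, -0.9, -0.1]
grip_width: 0.0385
grasp_force: 0.0
```

```bash
python3 -c "
from h import *
pl((.5525,.001,.043,8.2)); c=cap('side'); save(c,'tab',280,400,120,230,5)"
```

```text
t 3.5 p [0.552  0.0033 0.1018] th 8.79 tilt [ 0.001 -0.    -1.   ] w 0.0385 gf 0.0 F [ 0.3 -0.9 -0.1] ch [ 0.017  -0.1558] q7 -75
  dp [0.0001, 0.0023, 0.0588] turn 0.01
```

View pics/tab.png

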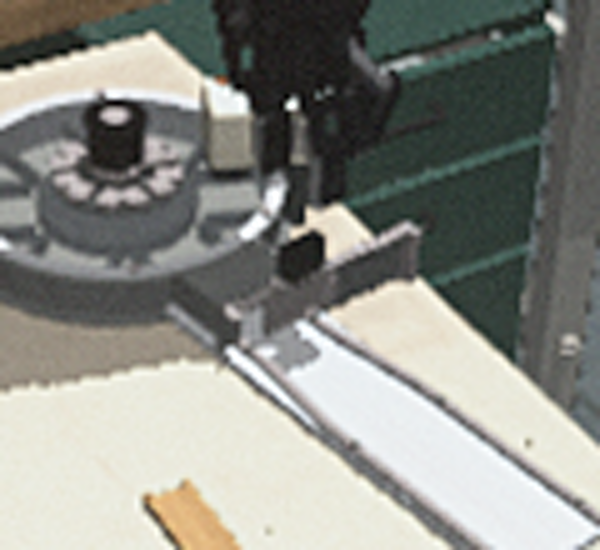

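The crop shows the fingers hovering over the black tab (px ~300,255 in crop). I'll go down and grip it.

>>> {"api": "move_arm", "payload": {
  "grip_force": 40,
  "series": [
    {"grip": 0.45,"dp": [0,0.002,0.03],"turn": [0,0,0.01]},
    {"grip": 0.45,"dp": [0,0.002,0.056],"turn": [0,0,0.01]},
    {"grip": 0.45,"dp": [0,0.002,0.056],"turn": [0,0,0.01]},
    {"grip": 0.0,"dp": [0,0.002,0.056],"turn": [0,0,0.01]},
    {"grip": 0.0,"dp": [0,0.002,0.056],"turn": [0,0,0.01]},
    {"grip": 0.0,"dp": [0,0.002,0.056],"turn": [0,0,0.01]},
    {"grip": 0.0,"dp": [0,0.002,0.056],"turn": [0,0,0.01]}
  ]
}}

```text
t: 4.42
eef_pos: [0.5529, 0.0015, 0.0467]
eef_rot: [[0.99, 0.139, 0.002], [0.139, -0.99, 0.001], [0.002, -0.001, -1.0]]
contact_force: [-1.4, 2.0, 7.5]
grip_width: 0.011
grasp_force: 44.0
```

>>> {"api": "move_arm", "payload": {
  "series": [
    {"grip": 0,"dp": [0.01,0,0],"turn": [0,0,0]},
    {"grip": 0,"dp": [0.02,0,0],"turn": [0,0,0]},
    {"grip": 0,"dp": [0.03,0,0],"turn": [0,0,0]},
    {"grip": 0,"dp": [0.04,0,0],"turn": [0,0,0]},
    {"grip": 0,"dp": [0.048,0,0],"turn": [0,0,0]},
    {"grip": 0,"dp": [0.053,0,0],"turn": [0,0,0]},
    {"grip": 0,"dp": [0.057,0,0],"turn": [0,0,0]},
    {"grip": 0,"dp": [0.057,0,0],"turn": [0,0,0]},
    {"grip": 0,"dp": [0.057,0,0],"turn": [0,0,0]}
  ]
}}

```text
t: 5.55
eef_pos: [0.5966, 0.0079, 0.044]
eef_rot: [[0.99, 0.138, -0.024], [0.138, -0.99, 0.002], [-0.024, -0.005, -1.0]]
contact_force: [-52.0, -1.5, 38.1]
grip_width: 0.0112
grasp_force: 52.3
```

```bash
python3 -c "
from h import *
pl((.5525,.001,.043,8.2)); c=cap('side'); save(c,'tab2',280,400,120,230,5)"
```

```text
t 5.5 p [0.5966 0.0079 0.044 ] th 7.92 tilt [-0.024 -0.005 -1.   ] w 0.0112 gf 52.3 F [-52.   -1.5  38.1] ch [ 0.0617 -0.1575] q7 -71
  dp [-0.0446, 0.0008, 0.002] turn -0.005
```

>>> {"api": "move_arm", "payload": {
  "series": [
    {"grip": 0,"dp": [-0.01,0,-0.004],"turn": [0,0,0]},
    {"grip": 0,"dp": [-0.01,0,-0.004],"turn": [0,0,0]}
  ]
}}

```text
t: 5.85
eef_pos: [0.5929, 0.0075, 0.0452]
eef_rot: [[0.99, 0.139, -0.01], [0.139, -0.99, -0.001], [-0.01, -0.0, -1.0]]
contact_force: [-2.4, -0.1, -31.4]
grip_width: 0.0109
grasp_force: 42.1
```

```bash
python3 -c "
from h import *
pl(); c=cap('side'); save(c,'tab3',280,400,120,230,5)"
```

```text
t 5.8 p [0.5929 0.0075 0.0452] th 8.0 tilt [-0.01 -0.   -1.  ] w 0.0109 gf 42.1 F [ -2.4  -0.1 -31.4] ch [ 0.0581 -0.1574] q7 -71
```

View pics/tab3.png

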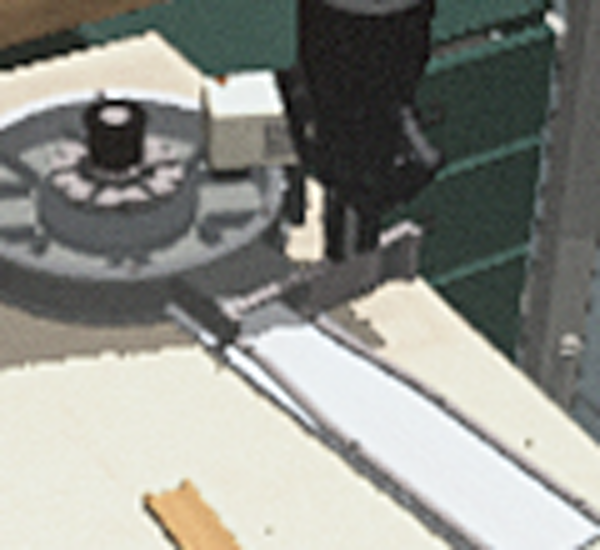

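>>> {"api": "move_arm", "payload": {
  "series": [
    {"grip": 0.35,"dp": [0,0,0],"turn": [0,0,0]},
    {"grip": 0.35,"dp": [0,0,0],"turn": [0,0,0]},
    {"grip": 0.35,"dp": [0,0,-0.03],"turn": [0,0,0]},
    {"grip": 0.35,"dp": [-0.02,0.0,-0.06],"turn": [0,0,0]},
    {"grip": 0.35,"dp": [-0.12,0,-0.06],"turn": [0,0,0]},
    {"grip": 0.35,"dp": [-0.12,0,-0.06],"turn": [0,0,0]},
    {"grip": 0.35,"dp": [-0.12,0,-0.06],"turn": [0,0,0]}
  ]
}}

```text
t: 6.78
eef_pos: [0.4785, -0.0092, 0.1103]
eef_rot: [[0.991, 0.137, 0.001], [0.137, -0.99, 0.003], [0.002, -0.003, -1.0]]
contact_force: [-0.0, 0.9, 0.4]
grip_width: 0.0301
grasp_force: 0.0
```

```bash
python3 -c "
from h import *
pl(); 
for n in ['top','side']:
  c=cap(n);P=pts(c);z=P[...,2]
  A=inv((0,0)); L=(P[...,:2]-AX)@np.stack([ex,ey],1)
  m=(z>.05)&(z<.073)&(abs(L[...,1]+.158)<.02)&(abs(L[...,0]-.06)<.05); q=L[m]
  print(n,m.sum(),q.mean(0),q.min(0),q.max(0))
  for x in np.arange(-.08,.14,.01):
    m=(abs(L[...,1]+.158)<.012)&(abs(L[...,0]-x)<.005); print(round(x,2),np.percentile(z[m],[50,95]).round(3) if m.sum() else None,end=' ')
  print()
save(c,'tab4',280,400,120,230,5)"
```

```text
t 6.8 p [ 0.4785 -0.0092  0.1103] th 7.9 tilt [ 0.002 -0.003 -1.   ] w 0.0301 gf 0.0 F [-0.   0.9  0.4] ch [-0.0576 -0.1576] q7 -81<string>:8: RuntimeWarning: Mean of empty slice.
  ret = um.true_divide(
Traceback (most recent call last):
ValueError: zero-size array to reduction operation minimum which has no identity
```

```bash
python3 -c "
from h import *
c=cap('side');P=pts(c);z=P[...,2]
L=(P[...,:2]-AX)@np.stack([ex,ey],1)
m=(z>.05)&(z<.073)&(abs(L[...,1]+.158)<.02)&(abs(L[...,0]-.07)<.05); q=L[m]
print(m.sum(),q.mean(0),q.min(0),q.max(0))
for x in np.arange(-.08,.16,.01):
    m=(abs(L[...,1]+.158)<.012)&(abs(L[...,0]-x)<.005); print(round(x,2),np.percentile(z[m],[50,95]).round(3) if m.sum() else None,end=' ')
save(c,'tab4',290,410,120,230,5)"
```

```text
57 [ 0.05156281 -0.15952735] [ 0.03858773 -0.16527263] [ 0.06773245 -0.15062798]
-0.08 [0.193 0.217] -0.07 [0.197 0.221] -0.06 [-0.     0.011] -0.05 [-0.001  0.001] -0.04 [0.009 0.037] -0.03 [0.015 0.04 ] -0.02 [0.029 0.04 ] -0.01 [0.008 0.039] -0.0 [0.009 0.039] 0.01 [0.009 0.042] 0.02 [0.014 0.038] 0.03 [0.024 0.043] 0.04 [0.042 0.065] 0.05 [0.03  0.067] 0.06 [0.027 0.064] 0.07 [0.018 0.062] 0.08 [0.013 0.039] 0.09 [0.01  0.039] 0.1 [0.016 0.039] 0.11 [0.033 0.039] 0.12 None 0.13 None 0.14 None 0.15 None
```

View pics/tab4.png

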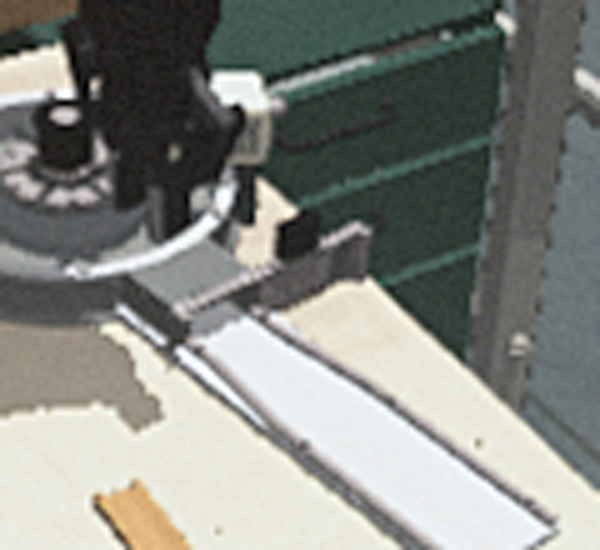

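Shutter is ~37 mm open; tab (crop 297,237) stopped mid-rail. I'll push it with shut fingers, a bit higher.

>>> {"api": "move_arm", "payload": {
  "series": [
    {"grip": 0,"dp": [0.03,-0.001,0.03],"turn": [0,0,0]},
    {"grip": 0,"dp": [0.06,-0.001,0.056],"turn": [0,0,0]},
    {"grip": 0,"dp": [0.078,-0.001,0.056],"turn": [0,0,0]},
    {"grip": 0,"dp": [0.085,-0.001,0.056],"turn": [0,0,0]},
    {"grip": 0,"dp": [0.09,-0.001,0.056],"turn": [0,0,0]},
    {"grip": 0,"dp": [0.095,-0.001,0.056],"turn": [0,0,0]},
    {"grip": 0,"dp": [0.1,-0.001,0.056],"turn": [0,0,0]},
    {"grip": 0,"dp": [0.1,-0.001,0.056],"turn": [0,0,0]}
  ]
}}

```text
t: 7.88
eef_pos: [0.5698, 0.0041, 0.0523]
eef_rot: [[0.991, 0.136, -0.018], [0.136, -0.991, 0.001], [-0.017, -0.003, -1.0]]
contact_force: [-39.1, -3.3, 28.7]
grip_width: -0.0001
grasp_force: 19.4
```

```bash
python3 -c "
from h import *
pl()"
```

```text
t 7.9 p [0.5698 0.0041 0.0523] th 7.84 tilt [-0.017 -0.003 -1.   ] w -0.0001 gf 19.4 F [-39.1  -3.3  28.7] ch [ 0.0347 -0.1575] q7 -71
```

Same stop at the same tab position for both pushes: this is the end stop (the shutter started partly open; tab at x'≈0 is shut). Retreat and measure discs and stick.

>>> {"api": "move_arm", "payload": {
  "series": [
    {"grip": 0,"dp": [-0.02,0,0],"turn": [0,0,0]},
    {"grip": 0,"dp": [-0.03,0,-0.04],"turn": [0,0,0]},
    {"grip": 0.6,"dp": [-0.06,0.03,-0.1],"turn": [0,0,0]},
    {"grip": 0.6,"dp": [-0.06,0.09,-0.1],"turn": [0,0,0]},
    {"grip": 0.6,"dp": [-0.06,0.15,-0.1],"turn": [0,0,0]},
    {"grip": 0.6,"dp": [-0.06,0.15,-0.1],"turn": [0,0,0]}
  ]
}}

```text
t: 8.62
eef_pos: [0.5393, -0.1572, 0.1547]
eef_rot: [[0.991, 0.13, 0.003], [0.13, -0.991, -0.002], [0.002, 0.002, -1.0]]
contact_force: [0.2, 0.9, 0.3]
grip_width: 0.051
grasp_force: 0.0
```

```bash
cat >> h.py <<'E'
def discs(cams=('side','top')):
    for n in cams:
        c=cap(n);P=pts(c)
        for d in bot.trace(n,'disc_a'):
            m=d['mask']; q=P[m]; k=(q[:,2]>.005)&(q[:,2]<.026)
            if k.sum()<40: continue
            q=q[k]; rgb=np.median(c['color'][m],0); top=q[q[:,2]>.010] if np.median(q[:,2])<.018 else q
            md=np.median(q,0); g=q[np.hypot(*(q[:,:2]-md[:2]).T)<.03]
            ctr=(np.percentile(g[:,:2],3,axis=0)+np.percentile(g[:,:2],97,axis=0))/2
            print(n,round(d['confidence'],2),'GREEN' if rgb[1]>rgb[0]+30 else 'blk',ctr.round(4),md.round(4),m.sum())
def stick(n='side',box=(.3,.5,-.35,-.03)):
    c=cap(n);P=pts(c);z=P[...,2]; x0,x1,y0,y1=box; col=c['color'].astype(int)
    reg=(P[...,0]>x0)&(P[...,0]<x1)&(P[...,1]>y0)&(P[...,1]<y1)&(z<.08)
    m=reg&(z>.005)&(col[...,0]-col[...,2]>35); nn,l,s,_=cv2.connectedComponentsWithStats(m.astype(np.uint8)); m=l==1+s[1:,4].argmax()
    r=cv2.minAreaRect(P[m][:,:2].astype(np.float32)*1000); print(n,'stick',m.sum(),np.round(cv2.boxPoints(r)).tolist(),r)
    q=P[m&(z>.036)]; print('handle',len(q),q.mean(0).round(4),cv2.minAreaRect(q[:,:2].astype(np.float32)*1000) if len(q)>5 else '')
E
python3 -c "
from h import *
pl(); discs(); stick('side'); stick('top')
c=cap('side');P=pts(c);z=P[...,2]
L=(P[...,:2]-AX)@np.stack([ex,ey],1)
m=(z>.05)&(z<.073)&(abs(L[...,1]+.158)<.02)&(abs(L[...,0]-.07)<.05); q=L[m]
print('tab',m.sum(),q.mean(0))
"
```

```text
t 8.6 p [ 0.5393 -0.1572  0.1547] th 7.48 tilt [ 0.002  0.002 -1.   ] w 0.051 gf 0.0 F [0.2 0.9 0.3] ch [-0.0185 -0.3128] q7 -59
side 0.76 blk [ 0.394  -0.3119] [ 0.3938 -0.3132  0.0116] 223
side 0.75 GREEN [ 0.2216 -0.3791] [ 0.2217 -0.3797  0.0116] 250
side 0.74 blk [ 0.4362 -0.4089] [ 0.4361 -0.4096  0.0113] 250
side 0.45 GREEN [ 0.4688 -0.3199] [ 0.468  -0.321   0.0114] 175
top 0.69 blk [ 0.4387 -0.4066] [ 0.4389 -0.4064  0.0126] 186
top 0.65 GREEN [ 0.2244 -0.375 ] [ 0.2233 -0.3752  0.0126] 214
top 0.53 GREEN [ 0.4717 -0.3175] [ 0.4719 -0.317   0.0123] 202
top 0.47 blk [ 0.3981 -0.3096] [ 0.3972 -0.3104  0.0125] 176
side stick 496 [[391.0, -263.0], [420.0, -263.0], [425.0, -93.0], [396.0, -92.0]] ((408.1534423828125, -177.64898681640625), (170.81838989257812, 29.135805130004883), 88.38574981689453)
handle 92 [ 0.406  -0.2368  0.0431] ((406.1833190917969, -235.0921173095703), (47.58481979370117, 16.215497970581055), 88.6560287475586)
top stick 430 [[394.0, -262.0], [422.0, -262.0], [423.0, -148.0], [395.0, -148.0]] ((408.7170104980469, -204.90225219726562), (114.1496353149414, 27.710926055908203), 89.4423599243164)
handle 111 [ 0.4077 -0.2336  0.0443] ((407.796142578125, -234.29483032226562), (44.11779022216797, 15.720335960388184), 85.4990005493164)
tab 62 [ 0.05268497 -0.15969627]
```

```bash
python3 -c "
from h import *
pl((.4375,-.408,.1,8.2),(.4375,-.408,.001,8.2))"
```

```text
t 9.0 p [ 0.5401 -0.1496  0.1533] th 8.08 tilt [ 0.    -0.001 -1.   ] w 0.0513 gf 0.0 F [-0.5 -0.7 -0.7] ch [-0.0166 -0.3053] q7 -59
  dp [-0.1379, 0.2414, 0.0531] turn -0.002
  dp [-0.1379, 0.2415, 0.1521] turn -0.002
```

>>> {"api": "move_arm", "payload": {
  "series": [
    {"grip": 0.6,"dp": [-0.138,0.2415,0.053],"turn": [0,0,0]},
    {"grip": 0.6,"dp": [-0.138,0.2415,0.053],"turn": [0,0,0]},
    {"grip": 0.6,"dp": [-0.138,0.2415,0.053],"turn": [0,0,0]},
    {"grip": 0.6,"dp": [-0.138,0.2415,0.053],"turn": [0,0,0]},
    {"grip": 0.6,"dp": [-0.138,0.2415,0.053],"turn": [0,0,0]},
    {"grip": 0.6,"dp": [-0.138,0.2415,0.1],"turn": [0,0,0]},
    {"grip": 0.6,"dp": [-0.138,0.2415,0.13],"turn": [0,0,0]},
    {"grip": 0.6,"dp": [-0.138,0.2415,0.13],"turn": [0,0,0]}
  ]
}}

```text
t: 9.98
eef_pos: [0.4358, -0.4076, 0.0214]
eef_rot: [[0.99, 0.139, -0.004], [0.139, -0.99, 0.002], [-0.003, -0.003, -1.0]]
contact_force: [-0.4, -0.6, -0.2]
grip_width: 0.0509
grasp_force: 0.0
```

```bash
python3 -c "
from h import *
pl((.4375,-.408,.0,8.2))
c=cap('side'); save(c,'d1',340,440,230,330,5)"
```

```text
t 10.0 p [ 0.4358 -0.4076  0.0214] th 8.01 tilt [-0.003 -0.003 -1.   ] w 0.0509 gf 0.0 F [-0.4 -0.6 -0.2] ch [-0.1566 -0.5458] q7 -21
  dp [0.0017, 0.0007, 0.0214] turn -0.003
```

View pics/d1.png

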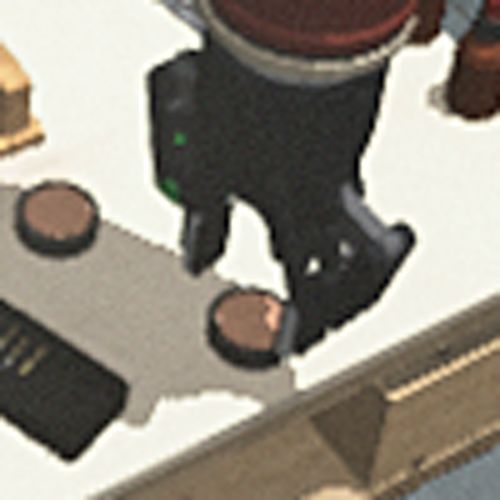

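The fingertips (crop 195,270 and 285,340) straddle the disc (245,325), with the offset their height explains. Descend and close.

>>> {"api": "move_arm", "payload": {
  "grip_force": 40,
  "series": [
    {"grip": 0.6,"dp": [0.0015,0.0005,0.012],"turn": [0,0,0]},
    {"grip": 0.6,"dp": [0.0015,0.0005,0.021],"turn": [0,0,0]},
    {"grip": 0.6,"dp": [0.0015,0.0005,0.021],"turn": [0,0,0]},
    {"grip": 0.3,"dp": [0.0015,0.0005,0.021],"turn": [0,0,0]},
    {"grip": 0.3,"dp": [0.0015,0.0005,0.021],"turn": [0,0,0]},
    {"grip": 0.3,"dp": [0.0015,0.0005,0.021],"turn": [0,0,0]}
  ]
}}

```text
t: 10.78
eef_pos: [0.4383, -0.4099, 0.0028]
eef_rot: [[0.99, 0.138, 0.001], [0.138, -0.99, -0.0], [0.0, 0.0, -1.0]]
contact_force: [-1.4, 1.2, 6.2]
grip_width: 0.0377
grasp_force: 40.3
```

>>> {"api": "move_arm", "payload": {
  "series": [
    {"grip": 0.3,"dp": [0,0,-0.02],"turn": [0,0,0]},
    {"grip": 0.3,"dp": [0,0,-0.06],"turn": [0,0,0]},
    {"grip": 0.3,"dp": [0,0,-0.06],"turn": [0,0,0]}
  ]
}}

```text
t: 11.15
eef_pos: [0.4396, -0.4114, 0.0662]
eef_rot: [[0.99, 0.138, 0.005], [0.138, -0.99, -0.003], [0.004, 0.004, -1.0]]
contact_force: [-0.5, 0.5, -0.6]
grip_width: 0.0377
grasp_force: 40.3
```

```bash
python3 -c "
from h import *
a=ch(0,-.215)
pl((*a,.08,8.2),(*a,.01,8.2))"
```

```text
t 11.2 p [ 0.4396 -0.4114  0.0662] th 7.93 tilt [ 0.004  0.004 -1.   ] w 0.0377 gf 40.3 F [-0.5  0.5 -0.6] ch [-0.1534 -0.5502] q7 -23
  dp [0.1519, -0.3358, -0.0145] turn -0.005
  dp [0.1516, -0.3361, 0.0555] turn -0.005
```

>>> {"api": "move_arm", "payload": {
  "series": [
    {"grip": 0.3,"dp": [0.152,-0.336,-0.015],"turn": [0,0,-0.005]},
    {"grip": 0.3,"dp": [0.152,-0.336,-0.015],"turn": [0,0,-0.005]},
    {"grip": 0.3,"dp": [0.152,-0.336,-0.015],"turn": [0,0,-0.005]},
    {"grip": 0.3,"dp": [0.152,-0.336,-0.015],"turn": [0,0,-0.005]},
    {"grip": 0.3,"dp": [0.152,-0.336,-0.015],"turn": [0,0,-0.005]},
    {"grip": 0.3,"dp": [0.152,-0.336,-0.015],"turn": [0,0,-0.005]},
    {"grip": 0.3,"dp": [0.152,-0.336,-0.015],"turn": [0,0,-0.005]},
    {"grip": 0.3,"dp": [0.152,-0.336,0.02],"turn": [0,0,-0.005]},
    {"grip": 0.3,"dp": [0.152,-0.336,0.04],"turn": [0,0,-0.005]},
    {"grip": 0.3,"dp": [0.152,-0.336,0.04],"turn": [0,0,-0.005]}
  ]
}}

```text
t: 12.4
eef_pos: [0.5408, -0.0567, 0.0211]
eef_rot: [[0.99, 0.142, -0.003], [0.142, -0.99, -0.001], [-0.003, 0.0, -1.0]]
contact_force: [0.2, -0.3, -0.2]
grip_width: 0.0376
grasp_force: 40.4
```

```bash
python3 -c "
from h import *
a=ch(0,-.215)
pl((*a,.0115,8.2))"
```

```text
t 12.4 p [ 0.5408 -0.0567  0.0211] th 8.16 tilt [-0.003  0.    -1.   ] w 0.0376 gf 40.4 F [ 0.2 -0.3 -0.2] ch [-0.0027 -0.2135] q7 -61
  dp [0.0027, 0.0015, 0.0096] turn -0.001
```

>>> {"api": "move_arm", "payload": {
  "series": [
    {"grip": 0.3,"dp": [0.0025,0.0015,0.007],"turn": [0,0,0]},
    {"grip": 0.3,"dp": [0.0025,0.0015,0.0095],"turn": [0,0,0]},
    {"grip": 0.3,"dp": [0.0025,0.0015,0.0095],"turn": [0,0,0]},
    {"grip": 0.6,"dp": [0.0025,0.0015,0.0095],"turn": [0,0,0]},
    {"grip": 0.6,"dp": [0.0025,0.0015,0.0095],"turn": [0,0,0]},
    {"grip": 0.6,"dp": [0.0025,0.0015,0.0095],"turn": [0,0,0]},
    {"grip": 0.6,"dp": [0.0025,0.0015,-0.02],"turn": [0,0,0]},
    {"grip": 0.6,"dp": [0.0025,0.0015,-0.08],"turn": [0,0,0]}
  ]
}}

```text
t: 13.4
eef_pos: [0.5433, -0.0568, 0.1017]
eef_rot: [[0.99, 0.143, -0.004], [0.143, -0.99, -0.001], [-0.004, 0.001, -1.0]]
contact_force: [2.0, 1.7, 0.3]
grip_width: 0.0512
grasp_force: 0.0
```

>>> {"api": "move_arm", "payload": {
  "series": [
    {"grip": 0.5,"dp": [-0.15,0.15,-0.02],"turn": [0,0,-1.4]},
    {"grip": 0.5,"dp": [-0.15,0.15,-0.02],"turn": [0,0,-1.4]},
    {"grip": 0.5,"dp": [-0.15,0.15,-0.02],"turn": [0,0,-1.4]},
    {"grip": 0.5,"dp": [-0.15,0.15,-0.02],"turn": [0,0,-1.4]},
    {"grip": 0.5,"dp": [-0.15,0.15,-0.02],"turn": [0,0,-1.4]},
    {"grip": 0.5,"dp": [-0.15,0.15,-0.02],"turn": [0,0,-1.4]},
    {"grip": 0.5,"dp": [-0.15,0.15,-0.02],"turn": [0,0,-1.4]},
    {"grip": 0.5,"dp": [-0.15,0.15,-0.02],"turn": [0,0,-1.4]}
  ]
}}

```text
t: 14.4
eef_pos: [0.4179, -0.227, 0.1224]
eef_rot: [[0.023, 1.0, 0.0], [1.0, -0.023, 0.0], [0.0, 0.0, -1.0]]
contact_force: [0.4, -0.4, 0.8]
grip_width: 0.0428
grasp_force: 0.0
```

```bash
python3 -c "
from h import *
discs(); stick('side',(.3,.52,-.35,-.03)); stick('top',(.3,.52,-.35,-.03))
pl((.407,-.235,.08,88.4),(.407,-.235,.011,88.4)); print(inv((.5437,-.0578)))"
```

```text
side 0.68 blk [ 0.3942 -0.3122] [ 0.3945 -0.3134  0.0117] 220
side 0.64 GREEN [ 0.4688 -0.3211] [ 0.4679 -0.3205  0.0115] 168
side 0.57 GREEN [ 0.2215 -0.377 ] [ 0.2215 -0.3781  0.0116] 279
side 0.38 blk [ 0.6193 -0.3482] [ 0.6138 -0.3546  0.0155] 248
top 0.77 GREEN [ 0.2243 -0.3745] [ 0.2233 -0.3747  0.0123] 206
top 0.63 blk [ 0.5457 -0.0575] [ 0.5456 -0.0565  0.0204] 176
side stick 498 [[391.0, -264.0], [420.0, -265.0], [426.0, -94.0], [396.0, -93.0]] ((408.46258544921875, -178.87319946289062), (170.79721069335938, 29.343469619750977), 88.231201171875)
handle 92 [ 0.4061 -0.2376  0.0432] ((406.83917236328125, -234.95388793945312), (47.274532318115234, 14.77869987487793), 88.614013671875)
top stick 343 [[398.0, -188.0], [425.0, -188.0], [426.0, -95.0], [398.0, -95.0]] ((411.8440246582031, -141.53631591796875), (92.71019744873047, 27.587400436401367), 89.58868408203125)
handle 0 [nan nan nan] 
t 14.7 p [ 0.4179 -0.2269  0.1224] th 88.35 tilt [ 0.  0. -1.] w 0.0429 gf 0.0 F [-0.1 -0.4  0.3] ch [-0.1486 -0.3645] q7 26
  dp [-0.0084, -0.0107, 0.0424] turn -0.001
  dp [-0.0084, -0.0107, 0.1114] turn -0.001
[ 3.46931963e-05 -2.15003090e-01]h.py:39: RuntimeWarning: Mean of empty slice.
  q=P[m&(z>.036)]; print('handle',len(q),q.mean(0).round(4),cv2.minAreaRect(q[:,:2].astype(np.float32)*1000) if len(q)>5 else '')
  ret = um.true_divide(
```

>>> {"api": "move_arm", "payload": {
  "grip_force": 60,
  "series": [
    {"grip": 0.5,"dp": [-0.009,-0.0105,0.042],"turn": [0,0,0]},
    {"grip": 0.5,"dp": [-0.0095,-0.0105,0.08],"turn": [0,0,0]},
    {"grip": 0.5,"dp": [-0.0095,-0.0105,0.108],"turn": [0,0,0]},
    {"grip": 0.5,"dp": [-0.0095,-0.0105,0.108],"turn": [0,0,0]},
    {"grip": 0,"dp": [-0.0095,-0.0105,0.108],"turn": [0,0,0]},
    {"grip": 0,"dp": [-0.0095,-0.0105,0.108],"turn": [0,0,0]},
    {"grip": 0,"dp": [-0.0095,-0.0105,0.108],"turn": [0,0,0]},
    {"grip": 0,"dp": [-0.0095,-0.0105,0.108],"turn": [0,0,0]}
  ]
}}

```text
t: 15.7
eef_pos: [0.4084, -0.2365, 0.0157]
eef_rot: [[0.027, 1.0, 0.003], [1.0, -0.027, -0.0], [-0.0, 0.003, -1.0]]
contact_force: [-1.0, 0.3, 7.7]
grip_width: 0.015
grasp_force: 59.5
```

```bash
python3 -c "
from h import *
pl()"
```

```text
t 15.7 p [ 0.4084 -0.2365  0.0157] th 88.45 tilt [-0.     0.003 -1.   ] w 0.015 gf 59.5 F [-1.   0.3  7.7] ch [-0.1594 -0.3726] q7 39
```

```bash
python3 -c "
from h import *
a=ch(0,-.391)
pl((.408,-.2365,.085,88.4),(*a,.085,98.2),(*a,.026,98.2))"
```

```text
t 15.7 p [ 0.4084 -0.2365  0.0157] th 88.45 tilt [-0.     0.003 -1.   ] w 0.015 gf 59.5 F [-1.   0.3  7.7] ch [-0.1594 -0.3726] q7 39
  dp [-0.0, -0.0002, -0.0693] turn 0.001
  dp [0.0088, 0.1604, -0.0689] turn -0.17
  dp [0.0088, 0.1602, -0.0099] turn -0.17
```

>>> {"api": "move_arm", "payload": {
  "series": [
    {"grip": 0,"dp": [0,0,-0.03],"turn": [0,0,0]},
    {"grip": 0,"dp": [0,0,-0.07],"turn": [0,0,0]},
    {"grip": 0,"dp": [0.005,0.05,-0.07],"turn": [0,0,-0.08]},
    {"grip": 0,"dp": [0.009,0.1,-0.07],"turn": [0,0,-0.17]},
    {"grip": 0,"dp": [0.009,0.16,-0.07],"turn": [0,0,-0.17]},
    {"grip": 0,"dp": [0.009,0.16,-0.07],"turn": [0,0,-0.17]},
    {"grip": 0,"dp": [0.009,0.16,-0.07],"turn": [0,0,-0.17]}
  ]
}}

```text
t: 16.58
eef_pos: [0.5668, -0.2318, 0.0845]
eef_rot: [[-0.142, 0.99, -0.001], [0.99, 0.142, -0.001], [-0.0, -0.001, -1.0]]
contact_force: [-0.6, -0.3, -1.3]
grip_width: 0.015
grasp_force: 58.8
```

```bash
python3 -c "
from h import *
c=cap('side'); save(c,'st1',300,440,150,260,5)
stick('side',(.45,.65,-.35,.0))
a=ch(0,-.391)
pl((*a,.026,98.2))"
```

```text
side stick 328 [[527.0, -90.0], [551.0, -261.0], [583.0, -256.0], [559.0, -86.0]] ((555.0400390625, -173.15139770507812), (31.953615188598633, 171.91006469726562), 8.178430557250977)
handle 328 [ 0.5517 -0.1666  0.0774] ((555.0400390625, -173.15139770507812), (31.953615188598633, 171.91006469726562), 8.178430557250977)
t 16.7 p [ 0.5664 -0.2319  0.0849] th 98.11 tilt [ 0.  0. -1.] w 0.0151 gf 58.8 F [-0.6 -0.2  0. ] ch [-0.0023 -0.3905] q7 44
  dp [-0.0005, 0.0023, 0.0589] turn -0.002
```

View pics/st1.png

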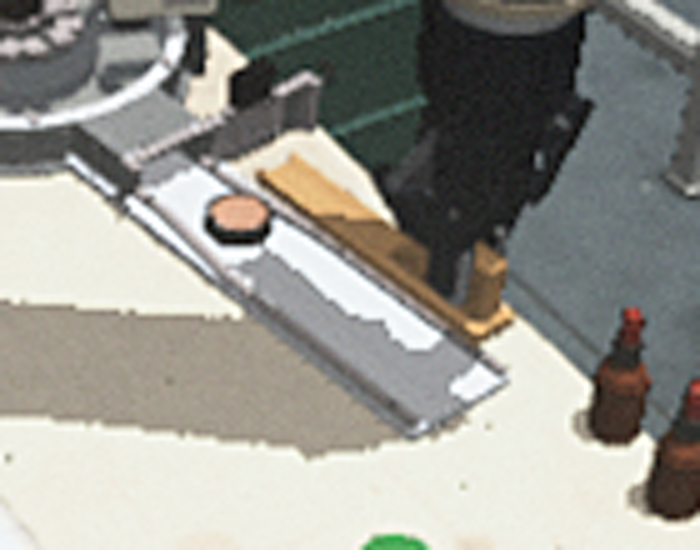

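Image shows the disc on the tray (crop 240,218), stick held level and aligned to the tray. Lower and push.

>>> {"api": "move_arm", "payload": {
  "series": [
    {"grip": 0,"dp": [-0.0005,0.002,0.04],"turn": [0,0,0]},
    {"grip": 0,"dp": [-0.0005,0.002,0.0595],"turn": [0,0,0]},
    {"grip": 0,"dp": [-0.0005,0.002,0.0595],"turn": [0,0,0]},
    {"grip": 0,"dp": [0.015,0.002,0.0595],"turn": [0,0,0]},
    {"grip": 0,"dp": [0.03,0.002,0.0595],"turn": [0,0,0]},
    {"grip": 0,"dp": [0.045,0.002,0.0595],"turn": [0,0,0]},
    {"grip": 0,"dp": [0.06,0.002,0.0595],"turn": [0,0,0]},
    {"grip": 0,"dp": [0.07,0.002,0.0595],"turn": [0,0,0]},
    {"grip": 0,"dp": [0.08,0.002,0.0595],"turn": [0,0,0]},
    {"grip": 0,"dp": [0.08,0.002,0.0595],"turn": [0,0,0]}
  ]
}}

```text
t: 17.92
eef_pos: [0.5579, -0.151, 0.0247]
eef_rot: [[-0.144, 0.99, -0.0], [0.99, 0.144, 0.0], [0.0, -0.0, -1.0]]
contact_force: [-0.4, -1.0, -0.1]
grip_width: 0.0149
grasp_force: 60.7
```

```bash
python3 -c "
from h import *
a=ch(0,-.231)
pl((*a,.026,98.2)); discs(('side',))"
```

```text
t 17.9 p [ 0.5579 -0.151   0.0247] th 98.26 tilt [ 0. -0. -1.] w 0.0149 gf 60.7 F [-0.4 -1.  -0.1] ch [ 0.0008 -0.3093] q7 39
  dp [0.0783, -0.0008, -0.0013] turn 0.001
side 0.63 blk [ 0.3934 -0.3128] [ 0.393  -0.3138  0.0112] 200
side 0.57 GREEN [ 0.4696 -0.3191] [ 0.4691 -0.3202  0.0117] 194
side 0.5 GREEN [ 0.2213 -0.3773] [ 0.221  -0.3774  0.0116] 260
side 0.41 blk [0.5297 0.001 ] [ 0.5287 -0.      0.0201] 42
side 0.39 blk [ 0.5236 -0.1037] [ 0.5306 -0.1028  0.0097] 4351
```

>>> {"api": "move_arm", "payload": {
  "series": [
    {"grip": 0,"dp": [0.012,-0.001,0],"turn": [0,0,0]},
    {"grip": 0,"dp": [0.024,-0.001,0],"turn": [0,0,0]},
    {"grip": 0,"dp": [0.036,-0.001,0],"turn": [0,0,0]},
    {"grip": 0,"dp": [0.048,-0.001,0],"turn": [0,0,0]},
    {"grip": 0,"dp": [0.058,-0.001,0],"turn": [0,0,0]},
    {"grip": 0,"dp": [0.065,-0.001,0],"turn": [0,0,0]},
    {"grip": 0,"dp": [0.069,-0.001,0],"turn": [0,0,0]},
    {"grip": 0,"dp": [0.072,-0.001,0],"turn": [0,0,0]},
    {"grip": 0,"dp": [0.072,-0.001,0],"turn": [0,0,0]}
  ]
}}

```text
t: 19.15
eef_pos: [0.5467, -0.0808, 0.0248]
eef_rot: [[-0.142, 0.99, -0.0], [0.99, 0.142, 0.0], [0.0, -0.0, -1.0]]
contact_force: [-0.4, -0.1, -0.8]
grip_width: 0.015
grasp_force: 60.6
```

```bash
python3 -c "
from h import *
a=ch(0,-.231)
pl((*a,.026,98.2)); o=bot.get_obs(); print('Fy',np.array(o['contact_force'][:2])@ey)
c=cap('top'); save(c,'in1',180,340,100,220,5)"
```

```text
t 19.1 p [ 0.5467 -0.0808  0.0248] th 98.19 tilt [ 0. -0. -1.] w 0.015 gf 60.6 F [-0.4 -0.1 -0.8] ch [-0.0003 -0.2382] q7 31
  dp [0.0072, 0.0003, -0.0012] turn -0.0
Fy -0.07806047413129168
```

Push on in small steps until the force tells home.

>>> {"api": "move_arm", "payload": {
  "series": [
    {"grip": 0,"dp": [0.002,0,0],"turn": [0,0,0]},
    {"grip": 0,"dp": [0.004,0,0],"turn": [0,0,0]},
    {"grip": 0,"dp": [0.006,0,0],"turn": [0,0,0]},
    {"grip": 0,"dp": [0.008,0,0],"turn": [0,0,0]},
    {"grip": 0,"dp": [0.008,0,0],"turn": [0,0,0]}
  ]
}}

```text
t: 19.82
eef_pos: [0.546, -0.0752, 0.0253]
eef_rot: [[-0.141, 0.99, 0.001], [0.99, 0.141, -0.003], [-0.003, 0.001, -1.0]]
contact_force: [0.7, -7.5, 0.5]
grip_width: 0.015
grasp_force: 60.8
```

```bash
python3 -c "
from h import *
pl(); o=bot.get_obs(); print('Fy',np.array(o['contact_force'][:2])@ey)
c=cap('top'); save(c,'in1',180,340,100,220,5)
for n in ('side','top'):
  c=cap(n);P=pts(c)
  for d in bot.trace(n,'disc_a'):
    q=P[d['mask']]; md=np.median(q,0); print(n,round(d['confidence'],2),md.round(3),inv(md).round(4),d['mask'].sum())
"
```

```text
t 19.8 p [ 0.546  -0.0752  0.0253] th 98.11 tilt [-0.003  0.001 -1.   ] w 0.015 gf 60.8 F [ 0.7 -7.5  0.5] ch [-2.000e-04 -2.326e-01] q7 30
Fy -7.5650313337457815
side 0.81 [ 0.222 -0.378  0.012] [-0.3645 -0.486 ] 291
side 0.75 [ 0.393 -0.314  0.011] [-0.1854 -0.4468] 228
side 0.5 [ 0.469 -0.321  0.011] [-0.1118 -0.4644] 210
top 0.77 [ 0.471 -0.316  0.012] [-0.1085 -0.4604] 179
top 0.74 [ 0.226 -0.374  0.012] [-0.3599 -0.4824] 213
top 0.71 [ 0.397 -0.31   0.012] [-0.1813 -0.4437] 192
```

>>> {"api": "move_arm", "payload": {
  "series": [
    {"grip": 0,"dp": [-0.03,0,0],"turn": [0,0,0]},
    {"grip": 0,"dp": [-0.07,0,0],"turn": [0,0,0]},
    {"grip": 0,"dp": [-0.11,0,0],"turn": [0,0,0]},
    {"grip": 0,"dp": [-0.15,0,0],"turn": [0,0,0]},
    {"grip": 0,"dp": [-0.175,0,-0.01],"turn": [0,0,0]},
    {"grip": 0,"dp": [-0.175,0,-0.05],"turn": [0,0,0]},
    {"grip": 0,"dp": [-0.15,-0.04,-0.05],"turn": [0,0,0]},
    {"grip": 0,"dp": [-0.11,-0.085,-0.05],"turn": [0,0,0]},
    {"grip": 0,"dp": [-0.11,-0.085,-0.03],"turn": [0,0,0]},
    {"grip": 0,"dp": [-0.11,-0.085,-0.01],"turn": [0,0,0]}
  ]
}}

```text
t: 21.32
eef_pos: [0.4778, -0.1929, 0.0347]
eef_rot: [[-0.144, 0.99, 0.002], [0.99, 0.144, 0.001], [0.001, 0.002, -1.0]]
contact_force: [0.5, -0.1, -1.4]
grip_width: 0.0151
grasp_force: 60.7
```

```bash
python3 -c "
from h import *
p=bot.get_obs()['eef_pos']; pl((p[0],p[1],.016,98.2))
c=cap('side'); save(c,'st2',300,440,150,260,5)
"
```

```text
t 21.3 p [ 0.4778 -0.1929  0.0347] th 98.27 tilt [ 0.001  0.002 -1.   ] w 0.0151 gf 60.7 F [ 0.5 -0.1 -1.4] ch [-0.0845 -0.3393] q7 42
  dp [-0.0, -0.0, 0.0187] turn 0.001
```

View pics/st2.png

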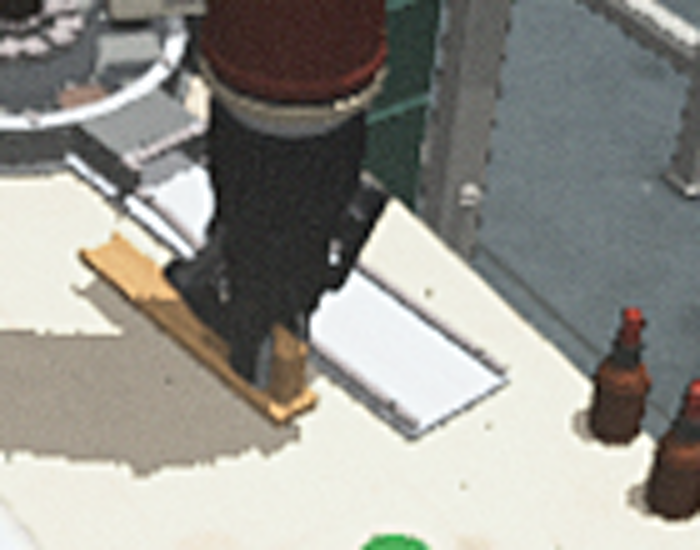

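Image: stick held above bench beside the tray, disc visible in the drum (crop 85,97). Put the stick down, go to the ring.

>>> {"api": "move_arm", "payload": {
  "series": [
    {"grip": 0,"dp": [0,0,0.01],"turn": [0,0,0]},
    {"grip": 0,"dp": [0,0,0.0185],"turn": [0,0,0]},
    {"grip": 0,"dp": [0,0,0.0185],"turn": [0,0,0]},
    {"grip": 0.4,"dp": [0,0,0.0185],"turn": [0,0,0]},
    {"grip": 0.4,"dp": [0,0,0.0185],"turn": [0,0,0]},
    {"grip": 0.4,"dp": [0,0,0.0185],"turn": [0,0,0]},
    {"grip": 0.4,"dp": [0,0,-0.04],"turn": [0,0,0]},
    {"grip": 0.4,"dp": [0,0,-0.1],"turn": [0,0,0]}
  ]
}}

```text
t: 22.38
eef_pos: [0.4765, -0.194, 0.136]
eef_rot: [[-0.142, 0.99, -0.002], [0.99, 0.142, -0.001], [-0.0, -0.002, -1.0]]
contact_force: [1.9, 0.4, 0.7]
grip_width: 0.0339
grasp_force: 0.0
```

>>> {"api": "move_arm", "payload": {
  "series": [
    {"grip": 0.6,"dp": [0.29,0.08,-0.03],"turn": [0,0,1.57]},
    {"grip": 0.6,"dp": [0.29,0.08,-0.03],"turn": [0,0,1.57]},
    {"grip": 0.6,"dp": [0.29,0.08,-0.03],"turn": [0,0,1.57]},
    {"grip": 0.6,"dp": [0.29,0.08,-0.03],"turn": [0,0,1.57]},
    {"grip": 0.6,"dp": [0.29,0.08,-0.03],"turn": [0,0,1.57]},
    {"grip": 0.6,"dp": [0.29,0.08,-0.03],"turn": [0,0,1.57]},
    {"grip": 0.6,"dp": [0.29,0.08,-0.03],"turn": [0,0,1.57]},
    {"grip": 0.6,"dp": [0.29,0.08,-0.03],"turn": [0,0,1.57]},
    {"grip": 0.6,"dp": [0.29,0.08,-0.03],"turn": [0,0,1.57]}
  ]
}}

```text
t: 23.5
eef_pos: [0.5149, 0.1046, 0.1649]
eef_rot: [[0.988, 0.155, -0.0], [0.155, -0.988, 0.0], [0.0, -0.0, -1.0]]
contact_force: [-0.2, 0.2, -0.2]
grip_width: 0.051
grasp_force: 0.0
```

```bash
python3 -c "
from h import *
stick('side',(.42,.53,-.27,.0))
pl((*AX,.1,8.2),(*AX,.05,8.2))
"
```

```text
side stick 459 [[439.0, -52.0], [462.0, -223.0], [493.0, -219.0], [469.0, -48.0]] ((465.87506103515625, -135.73208618164062), (30.555442810058594, 172.4654083251953), 7.827381610870361)
handle 80 [ 0.4734 -0.195   0.0432] ((473.1910705566406, -193.32745361328125), (16.225311279296875, 47.689239501953125), 5.741549968719482)
t 23.6 p [0.5149 0.1046 0.1649] th 8.38 tilt [ 0. -0. -1.] w 0.0513 gf 0.0 F [0.1 0.6 0.5] ch [-0.0053 -0.0501] q7 -90
  dp [0.0054, -0.0501, 0.0649] turn 0.003
  dp [0.0054, -0.0501, 0.1149] turn 0.003
```

>>> {"api": "move_arm", "payload": {
  "series": [
    {"grip": 0.65,"dp": [0.005,-0.05,0.03],"turn": [0,0,0.003]},
    {"grip": 0.65,"dp": [0.005,-0.05,0.06],"turn": [0,0,0.003]},
    {"grip": 0.65,"dp": [0.005,-0.05,0.09],"turn": [0,0,0.003]},
    {"grip": 0.65,"dp": [0.005,-0.05,0.113],"turn": [0,0,0.003]},
    {"grip": 0.65,"dp": [0.005,-0.05,0.113],"turn": [0,0,0.003]}
  ]
}}

```text
t: 24.18
eef_pos: [0.5107, 0.1541, 0.0506]
eef_rot: [[0.987, 0.16, -0.002], [0.16, -0.987, -0.002], [-0.003, 0.001, -1.0]]
contact_force: [-0.3, -0.7, 0.1]
grip_width: 0.0552
grasp_force: 0.0
```

>>> {"api": "move_arm", "payload": {
  "grip_force": 60,
  "series": [
    {"grip": 0.2,"dp": [0,0,0],"turn": [0,0,0]},
    {"grip": 0.2,"dp": [0,0,0],"turn": [0,0,0]},
    {"grip": 0.2,"dp": [0,0,0],"turn": [0,0,0]},
    {"grip": 0.2,"dp": [0,0,0],"turn": [0,0,0]}
  ]
}}

```text
t: 24.68
eef_pos: [0.5125, 0.1553, 0.0532]
eef_rot: [[0.987, 0.159, 0.001], [0.159, -0.987, 0.002], [0.002, -0.001, -1.0]]
contact_force: [-1.9, 0.4, 8.0]
grip_width: 0.0329
grasp_force: 59.5
```

```bash
python3 -c "
from h import *
pl((*AX,.05,8.2))
"
```

```text
t 24.7 p [0.5125 0.1553 0.0532] th 9.16 tilt [ 0.002 -0.001 -1.   ] w 0.0329 gf 59.5 F [-1.9  0.4  8. ] ch [-0.0004  0.0004] q7 -86
  dp [0.0004, 0.0004, 0.0032] turn 0.017
```

>>> {"api": "move_arm", "payload": {
  "series": [
    {"grip": 0.2,"dp": [0,0,-0.004],"turn": [0,0,0]},
    {"grip": 0.2,"dp": [0,0,-0.008],"turn": [0,0,0]},
    {"grip": 0.2,"dp": [0,0,-0.011],"turn": [0,0,0]},
    {"grip": 0.2,"dp": [0,0,-0.011],"turn": [0,0,0]}
  ]
}}

```text
t: 25.18
eef_pos: [0.5124, 0.1552, 0.0632]
eef_rot: [[0.987, 0.159, 0.001], [0.159, -0.987, 0.001], [0.001, -0.0, -1.0]]
contact_force: [5.0, 4.0, -9.5]
grip_width: 0.033
grasp_force: 60.4
```

```bash
python3 -c "
from h import *
pl((*AX,.0622,8.2))
"
```

```text
t 25.2 p [0.5124 0.1552 0.0632] th 9.13 tilt [ 0.001 -0.    -1.   ] w 0.033 gf 60.4 F [ 5.   4.  -9.5] ch [-0.0006  0.0003] q7 -87
  dp [0.0006, 0.0003, 0.001] turn 0.016
```

>>> {"api": "move_arm", "payload": {
  "series": [
    {"grip": 0.2,"dp": [0,0,0.001],"turn": [0,0,-0.1]},
    {"grip": 0.2,"dp": [0,0,0.001],"turn": [0,0,-0.22]},
    {"grip": 0.2,"dp": [0,0,0.001],"turn": [0,0,-0.34]},
    {"grip": 0.2,"dp": [0,0,0.001],"turn": [0,0,-0.46]},
    {"grip": 0.2,"dp": [0,0,0.001],"turn": [0,0,-0.58]},
    {"grip": 0.2,"dp": [0,0,0.001],"turn": [0,0,-0.7]},
    {"grip": 0.2,"dp": [0,0,0.001],"turn": [0,0,-0.82]},
    {"grip": 0.2,"dp": [0,0,0.001],"turn": [0,0,-0.94]},
    {"grip": 0.2,"dp": [0,0,0.001],"turn": [0,0,-1.03]},
    {"grip": 0.2,"dp": [0,0,0.001],"turn": [0,0,-1.047]}
  ]
}}

```text
t: 26.42
eef_pos: [0.5129, 0.1545, 0.0622]
eef_rot: [[0.356, 0.935, 0.002], [0.935, -0.356, 0.0], [0.001, 0.002, -1.0]]
contact_force: [5.8, 2.2, -8.9]
grip_width: 0.0327
grasp_force: 60.6
```

```bash
python3 -c "
from h import *
pl((*AX,.053,69.16))
"
```

```text
t 26.4 p [0.5129 0.1545 0.0622] th 69.16 tilt [ 0.001  0.002 -1.   ] w 0.0327 gf 60.6 F [ 5.8  2.2 -8.9] ch [-0.0001 -0.0005] q7 -32
  dp [0.0005, -0.0001, 0.0092] turn -0.0
```

>>> {"api": "move_arm", "payload": {
  "series": [
    {"grip": 0.2,"dp": [0,0,0.004],"turn": [0,0,0]},
    {"grip": 0.2,"dp": [0,0,0.008],"turn": [0,0,0]},
    {"grip": 0.2,"dp": [0,0,0.01],"turn": [0,0,0]},
    {"grip": 0.2,"dp": [0,0,0.01],"turn": [0,0,0]},
    {"grip": 0.2,"dp": [0,0,0.01],"turn": [0,0,0]}
  ]
}}

```text
t: 27.05
eef_pos: [0.5131, 0.1546, 0.0533]
eef_rot: [[0.357, 0.934, 0.002], [0.934, -0.357, 0.001], [0.001, 0.002, -1.0]]
contact_force: [0.3, 0.4, 6.4]
grip_width: 0.0327
grasp_force: 62.4
```

```bash
python3 -c "
from h import *
pl()
"
```

```text
t 27.1 p [0.5131 0.1546 0.0533] th 69.07 tilt [ 0.001  0.002 -1.   ] w 0.0327 gf 62.4 F [0.3 0.4 6.4] ch [-0.     -0.0004] q7 -31
```

>>> {"api": "move_arm", "payload": {
  "series": [
    {"grip": 0.65,"dp": [0,0,0],"turn": [0,0,0]},
    {"grip": 0.65,"dp": [0,0,0],"turn": [0,0,0]},
    {"grip": 0.65,"dp": [0,0,0],"turn": [0,0,0]},
    {"grip": 0.65,"dp": [0,0,-0.05],"turn": [0,0,0]},
    {"grip": 0.65,"dp": [0,0,-0.11],"turn": [0,0,0]},
    {"grip": 0.65,"dp": [0,0,-0.11],"turn": [0,0,0.3]},
    {"grip": 0.65,"dp": [0,0,-0.11],"turn": [0,0,0.6]},
    {"grip": 0.65,"dp": [0,0,-0.11],"turn": [0,0,1.06]},
    {"grip": 0.65,"dp": [0,0,-0.11],"turn": [0,0,1.06]},
    {"grip": 0.65,"dp": [0,0,-0.11],"turn": [0,0,1.06]}
  ]
}}

```text
t: 28.3
eef_pos: [0.5117, 0.1546, 0.1617]
eef_rot: [[0.966, 0.259, -0.0], [0.259, -0.966, -0.0], [-0.0, 0.0, -1.0]]
contact_force: [0.7, -0.6, 0.2]
grip_width: 0.0554
grasp_force: 0.0
```

```bash
python3 -c "
from h import *
discs(); pl((.3965,-.311,.1,8.2))
c=cap('side'); save(c,'drum',255,375,110,200,6)
"
```

```text
side 0.86 GREEN [ 0.2212 -0.379 ] [ 0.2209 -0.3802  0.0117] 250
side 0.71 blk [ 0.3941 -0.3119] [ 0.3937 -0.3135  0.0116] 220
side 0.71 blk [ 0.5478 -0.0892] [ 0.546  -0.0881  0.0089] 5270
side 0.61 GREEN [ 0.4688 -0.3196] [ 0.4683 -0.3206  0.0114] 192
top 0.73 blk [ 0.3964 -0.3096] [ 0.3967 -0.3102  0.0125] 193
top 0.64 GREEN [ 0.472 -0.317] [ 0.4724 -0.3173  0.0126] 154
top 0.57 GREEN [ 0.2239 -0.3745] [ 0.2232 -0.3747  0.0125] 193
top 0.5 blk [ 0.5492 -0.1073] [ 0.5487 -0.1074  0.0096] 7176
t 28.5 p [0.5118 0.1547 0.1617] th 15.64 tilt [-0.  0. -1.] w 0.0555 gf 0.0 F [ 0.4 -1.3 -0.1] ch [-0.0013 -0.0001] q7 -89
  dp [-0.2365, 0.4173, 0.0618] turn 0.13
```

View pics/drum.png

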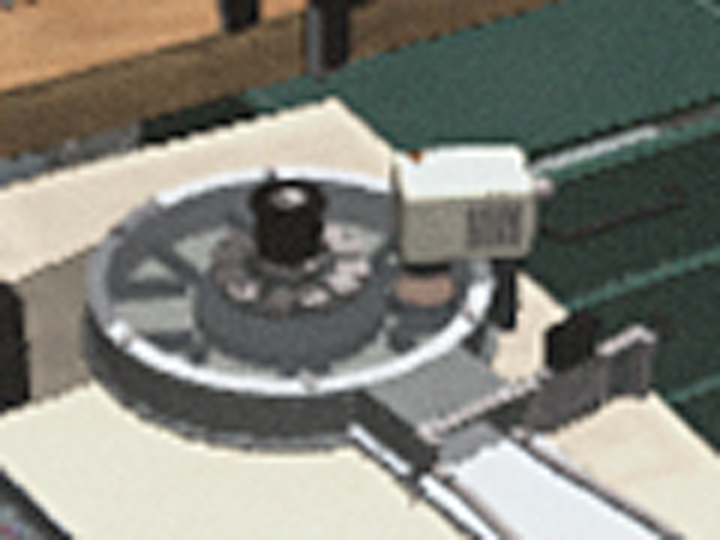

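Disc under the head (crop 425,285), tunnel free. Next disc.

>>> {"api": "move_arm", "payload": {
  "series": [
    {"grip": 0.6,"dp": [-0.2365,0.417,0.06],"turn": [0,0,0.13]},
    {"grip": 0.6,"dp": [-0.2365,0.417,0.06],"turn": [0,0,0.13]},
    {"grip": 0.6,"dp": [-0.2365,0.417,0.06],"turn": [0,0,0.13]},
    {"grip": 0.6,"dp": [-0.2365,0.417,0.06],"turn": [0,0,0.13]},
    {"grip": 0.6,"dp": [-0.2365,0.417,0.06],"turn": [0,0,0.13]},
    {"grip": 0.6,"dp": [-0.2365,0.417,0.06],"turn": [0,0,0.13]},
    {"grip": 0.6,"dp": [-0.2365,0.417,0.06],"turn": [0,0,0.13]},
    {"grip": 0.6,"dp": [-0.2365,0.417,0.06],"turn": [0,0,0.13]},
    {"grip": 0.6,"dp": [-0.2365,0.417,0.06],"turn": [0,0,0.13]},
    {"grip": 0.6,"dp": [-0.2365,0.417,0.06],"turn": [0,0,0.13]}
  ]
}}

```text
t: 29.8
eef_pos: [0.3943, -0.3098, 0.1017]
eef_rot: [[0.99, 0.139, -0.001], [0.139, -0.99, 0.0], [-0.001, -0.0, -1.0]]
contact_force: [0.2, 0.8, -0.1]
grip_width: 0.0512
grasp_force: 0.0
```

```bash
python3 -c "
from h import *
discs(('side',)); pl((.3965,-.311,.02,8.2),(.3965,-.311,.0005,8.2))
"
```

```text
side 0.71 GREEN [ 0.4692 -0.3208] [ 0.4693 -0.322   0.0115] 180
side 0.58 blk [ 0.3929 -0.3126] [ 0.3925 -0.3135  0.0114] 185
side 0.57 GREEN [ 0.2217 -0.3775] [ 0.2217 -0.3783  0.0115] 297
side 0.43 blk [ 0.5285 -0.0187] [ 0.5443 -0.0317  0.0089] 3670
side 0.22 blk [ 0.6289 -0.2956] [ 0.6244 -0.2991  0.0172] 197
t 29.9 p [ 0.3952 -0.3088  0.1018] th 8.11 tilt [ 0.    -0.001 -1.   ] w 0.0514 gf 0.0 F [-0.4  0.8 -0.6] ch [-0.1828 -0.4422] q7 -33
  dp [0.001, 0.0025, 0.0818] turn -0.001
  dp [0.001, 0.0025, 0.1013] turn -0.001
```

>>> {"api": "move_arm", "payload": {
  "grip_force": 40,
  "series": [
    {"grip": 0.6,"dp": [0.0015,0.0025,0.05],"turn": [0,0,0]},
    {"grip": 0.6,"dp": [0.0015,0.0025,0.085],"turn": [0,0,0]},
    {"grip": 0.6,"dp": [0.0015,0.0025,0.1],"turn": [0,0,0]},
    {"grip": 0.6,"dp": [0.0015,0.0025,0.101],"turn": [0,0,0]},
    {"grip": 0.3,"dp": [0.0015,0.0025,0.101],"turn": [0,0,0]},
    {"grip": 0.3,"dp": [0.0015,0.0025,0.101],"turn": [0,0,0]},
    {"grip": 0.3,"dp": [0.0015,0.0025,0.101],"turn": [0,0,0]},
    {"grip": 0.3,"dp": [0.0015,0.0025,0.07],"turn": [0,0,0]},
    {"grip": 0.3,"dp": [0.0015,0.0025,0.03],"turn": [0,0,0]},
    {"grip": 0.3,"dp": [0.0015,0.0025,0.02],"turn": [0,0,0]}
  ]
}}

```text
t: 31.15
eef_pos: [0.3976, -0.3132, 0.0843]
eef_rot: [[0.99, 0.138, 0.004], [0.138, -0.99, -0.001], [0.004, 0.002, -1.0]]
contact_force: [0.3, 0.7, -1.3]
grip_width: 0.0379
grasp_force: 40.5
```

```bash
python3 -c "
from h import *
a=ch(0,-.215)
pl((*a,.08,8.2),(*a,.03,8.2))"
```

```text
t 31.1 p [ 0.3976 -0.3132  0.0843] th 7.94 tilt [ 0.004  0.002 -1.   ] w 0.0379 gf 40.5 F [ 0.3  0.7 -1.3] ch [-0.181 -0.447] q7 -31
  dp [0.1799, -0.2328, 0.0047] turn -0.005
  dp [0.1797, -0.2329, 0.0547] turn -0.005
```

>>> {"api": "move_arm", "payload": {
  "series": [
    {"grip": 0.3,"dp": [0.18,-0.233,0],"turn": [0,0,-0.005]},
    {"grip": 0.3,"dp": [0.18,-0.233,0],"turn": [0,0,-0.005]},
    {"grip": 0.3,"dp": [0.18,-0.233,0],"turn": [0,0,-0.005]},
    {"grip": 0.3,"dp": [0.18,-0.233,0],"turn": [0,0,-0.005]},
    {"grip": 0.3,"dp": [0.18,-0.233,0],"turn": [0,0,-0.005]},
    {"grip": 0.3,"dp": [0.18,-0.233,0],"turn": [0,0,-0.005]},
    {"grip": 0.3,"dp": [0.18,-0.233,0.03],"turn": [0,0,-0.005]},
    {"grip": 0.3,"dp": [0.18,-0.233,0.058],"turn": [0,0,-0.005]},
    {"grip": 0.3,"dp": [0.18,-0.233,0.058],"turn": [0,0,-0.005]}
  ]
}}

```text
t: 32.28
eef_pos: [0.5404, -0.0577, 0.0223]
eef_rot: [[0.99, 0.142, -0.004], [0.142, -0.99, -0.001], [-0.004, 0.0, -1.0]]
contact_force: [-0.2, -0.1, -0.4]
grip_width: 0.0377
grasp_force: 40.5
```

```bash
python3 -c "
from h import *
a=ch(0,-.215)
pl((*a,.0115,8.2))"
```

```text
t 32.3 p [ 0.5404 -0.0577  0.0223] th 8.14 tilt [-0.004  0.    -1.   ] w 0.0377 gf 40.5 F [-0.2 -0.1 -0.4] ch [-0.0032 -0.2144] q7 -56
  dp [0.0033, 0.0006, 0.0108] turn -0.001
```

>>> {"api": "move_arm", "payload": {
  "series": [
    {"grip": 0.3,"dp": [0.003,0.0005,0.008],"turn": [0,0,0]},
    {"grip": 0.3,"dp": [0.003,0.0005,0.0105],"turn": [0,0,0]},
    {"grip": 0.3,"dp": [0.003,0.0005,0.0105],"turn": [0,0,0]},
    {"grip": 0.6,"dp": [0.003,0.0005,0.0105],"turn": [0,0,0]},
    {"grip": 0.6,"dp": [0.003,0.0005,0.0105],"turn": [0,0,0]},
    {"grip": 0.6,"dp": [0.003,0.0005,0.0105],"turn": [0,0,0]},
    {"grip": 0.6,"dp": [0.003,0.0005,-0.02],"turn": [0,0,0]},
    {"grip": 0.6,"dp": [0.003,0.0005,-0.08],"turn": [0,0,0]}
  ]
}}

```text
t: 33.28
eef_pos: [0.544, -0.0567, 0.1034]
eef_rot: [[0.99, 0.143, -0.004], [0.143, -0.99, -0.001], [-0.004, 0.001, -1.0]]
contact_force: [0.5, 0.5, 1.1]
grip_width: 0.0512
grasp_force: 0.0
```

>>> {"api": "move_arm", "payload": {
  "series": [
    {"grip": 0.5,"dp": [-0.085,0.124,-0.02],"turn": [0,0,-1.57]},
    {"grip": 0.5,"dp": [-0.085,0.124,-0.02],"turn": [0,0,-1.57]},
    {"grip": 0.5,"dp": [-0.085,0.124,-0.02],"turn": [0,0,-1.57]},
    {"grip": 0.5,"dp": [-0.085,0.124,-0.02],"turn": [0,0,-1.57]},
    {"grip": 0.5,"dp": [-0.085,0.124,-0.02],"turn": [0,0,-1.57]},
    {"grip": 0.5,"dp": [-0.085,0.124,-0.02],"turn": [0,0,-1.57]},
    {"grip": 0.5,"dp": [-0.085,0.124,-0.02],"turn": [0,0,-1.57]},
    {"grip": 0.5,"dp": [-0.085,0.124,-0.02],"turn": [0,0,-1.57]},
    {"grip": 0.5,"dp": [-0.085,0.124,-0.02],"turn": [0,0,-1.57]},
    {"grip": 0.5,"dp": [-0.085,0.124,-0.02],"turn": [0,0,-1.57]}
  ]
}}

```text
t: 34.52
eef_pos: [0.4789, -0.1919, 0.1239]
eef_rot: [[-0.141, 0.99, 0.0], [0.99, 0.141, 0.0], [0.0, 0.0, -1.0]]
contact_force: [0.4, 0.2, -0.4]
grip_width: 0.0425
grasp_force: 0.0
```

```bash
python3 -c "
from h import *
discs(); stick('side',(.38,.53,-.3,.0)); 
pl((.4765,-.194,.08,98.2),(.4765,-.194,.0155,98.2))"
```

```text
side 0.83 GREEN [ 0.2214 -0.3774] [ 0.2215 -0.3783  0.0116] 282
side 0.75 GREEN [ 0.4697 -0.3196] [ 0.469  -0.3204  0.0115] 203
side 0.39 blk [ 0.5398 -0.1141] [ 0.5402 -0.1138  0.009 ] 4785
top 0.59 blk [ 0.5442 -0.0565] [ 0.5433 -0.0565  0.0199] 193
top 0.55 GREEN [ 0.2245 -0.3746] [ 0.2233 -0.3751  0.0124] 206
top 0.45 GREEN [ 0.4715 -0.3171] [ 0.4717 -0.3173  0.0125] 185
side stick 488 [[440.0, -54.0], [462.0, -223.0], [492.0, -219.0], [469.0, -51.0]] ((465.96923828125, -136.61370849609375), (29.337413787841797, 169.8052520751953), 7.46531867980957)
handle 81 [ 0.4737 -0.1956  0.0429] ((474.41986083984375, -192.71945190429688), (16.606294631958008, 47.84613800048828), 7.837473392486572)
t 34.8 p [ 0.479  -0.1917  0.1238] th 98.11 tilt [-0. -0. -1.] w 0.043 gf 0.0 F [-0.6 -0.1 -0.6] ch [-0.0831 -0.3383] q7 34
  dp [-0.0019, -0.0028, 0.0438] turn -0.002
  dp [-0.0019, -0.0028, 0.1083] turn -0.002
```

Stick unchanged, disc on the tray. Grip the stick.

>>> {"api": "move_arm", "payload": {
  "grip_force": 60,
  "series": [
    {"grip": 0.5,"dp": [-0.002,-0.0025,0.05],"turn": [0,0,0]},
    {"grip": 0.5,"dp": [-0.002,-0.0025,0.09],"turn": [0,0,0]},
    {"grip": 0.5,"dp": [-0.002,-0.0025,0.109],"turn": [0,0,0]},
    {"grip": 0.5,"dp": [-0.002,-0.0025,0.109],"turn": [0,0,0]},
    {"grip": 0,"dp": [-0.002,-0.0025,0.109],"turn": [0,0,0]},
    {"grip": 0,"dp": [-0.002,-0.0025,0.109],"turn": [0,0,0]},
    {"grip": 0,"dp": [-0.002,-0.0025,0.109],"turn": [0,0,0]},
    {"grip": 0,"dp": [-0.002,-0.0025,0.109],"turn": [0,0,0]}
  ]
}}

```text
t: 35.78
eef_pos: [0.4782, -0.1945, 0.0164]
eef_rot: [[-0.142, 0.99, 0.003], [0.99, 0.142, -0.0], [-0.001, 0.003, -1.0]]
contact_force: [-1.1, -0.8, 7.0]
grip_width: 0.0151
grasp_force: 59.6
```

```bash
python3 -c "
from h import *
a=ch(0,-.391)
pl((*a,.085,98.2),(*a,.026,98.2))"
```

```text
t 35.8 p [ 0.4782 -0.1945  0.0164] th 98.17 tilt [-0.001  0.003 -1.   ] w 0.0151 gf 59.6 F [-1.1 -0.8  7. ] ch [-0.0843 -0.3409] q7 43
  dp [-0.0501, 0.0846, -0.0683] turn -0.001
  dp [-0.05, 0.0844, -0.0093] turn -0.001
```

>>> {"api": "move_arm", "payload": {
  "series": [
    {"grip": 0,"dp": [0,0,-0.03],"turn": [0,0,0]},
    {"grip": 0,"dp": [0,0,-0.065],"turn": [0,0,0]},
    {"grip": 0,"dp": [-0.03,0.04,-0.065],"turn": [0,0,0]},
    {"grip": 0,"dp": [-0.05,0.085,-0.065],"turn": [0,0,0]},
    {"grip": 0,"dp": [-0.05,0.0865,-0.065],"turn": [0,0,0]},
    {"grip": 0,"dp": [-0.05,0.0865,-0.065],"turn": [0,0,0]},
    {"grip": 0,"dp": [-0.05,0.0865,-0.03],"turn": [0,0,0]},
    {"grip": 0,"dp": [-0.05,0.0865,-0.015],"turn": [0,0,0]},
    {"grip": 0,"dp": [-0.05,0.0865,-0.015],"turn": [0,0,0]}
  ]
}}

```text
t: 36.9
eef_pos: [0.5684, -0.2309, 0.0294]
eef_rot: [[-0.142, 0.99, -0.002], [0.99, 0.142, 0.001], [0.001, -0.002, -1.0]]
contact_force: [0.7, -0.2, -0.5]
grip_width: 0.015
grasp_force: 58.8
```

```bash
python3 -c "
from h import *
discs(('side',)); stick('side',(.45,.65,-.35,.0))
a=ch(0,-.391)
pl((*a,.0258,98.2))"
```

```text
side 0.66 GREEN [ 0.4694 -0.3181] [ 0.469  -0.3192  0.0113] 189
side 0.6 GREEN [ 0.2217 -0.3777] [ 0.2219 -0.379   0.0117] 268
side 0.34 blk [ 0.5262 -0.0148] [ 0.5267 -0.0158  0.0099] 4285
side stick 452 [[513.0, -79.0], [531.0, -262.0], [595.0, -255.0], [576.0, -73.0]] ((553.6622924804688, -167.3136749267578), (63.69649887084961, 183.30368041992188), 5.817696571350098)
handle 70 [ 0.5654 -0.2423  0.0499] ((560.568115234375, -230.8548583984375), (42.205413818359375, 50.28071975708008), 45.347877502441406)
t 37.0 p [ 0.57   -0.2316  0.031 ] th 98.16 tilt [-0.001  0.001 -1.   ] w 0.0153 gf 58.8 F [0.2 0.1 0.7] ch [ 0.0013 -0.3908] q7 46
  dp [-0.0002, -0.0013, 0.0052] turn -0.001
```

>>> {"api": "move_arm", "payload": {
  "series": [
    {"grip": 0,"dp": [0,-0.001,0.004],"turn": [0,0,0]},
    {"grip": 0,"dp": [0,-0.001,0.0045],"turn": [0,0,0]},
    {"grip": 0,"dp": [0.015,-0.001,0.0045],"turn": [0,0,0]},
    {"grip": 0,"dp": [0.03,-0.001,0.0045],"turn": [0,0,0]},
    {"grip": 0,"dp": [0.045,-0.001,0.0045],"turn": [0,0,0]},
    {"grip": 0,"dp": [0.06,-0.001,0.0045],"turn": [0,0,0]},
    {"grip": 0,"dp": [0.07,-0.001,0.0045],"turn": [0,0,0]},
    {"grip": 0,"dp": [0.08,-0.001,0.0045],"turn": [0,0,0]},
    {"grip": 0,"dp": [0.08,-0.001,0.0045],"turn": [0,0,0]}
  ]
}}

```text
t: 38.17
eef_pos: [0.5572, -0.1512, 0.0253]
eef_rot: [[-0.143, 0.99, -0.0], [0.99, 0.143, 0.0], [0.0, -0.0, -1.0]]
contact_force: [0.1, -1.0, -0.5]
grip_width: 0.0153
grasp_force: 58.8
```

```bash
python3 -c "
from h import *
pl()
c=cap('side'); save(c,'st3',290,430,140,250,5)"
```

```text
t 38.2 p [ 0.5572 -0.1512  0.0253] th 98.23 tilt [ 0. -0. -1.] w 0.0153 gf 58.8 F [ 0.1 -1.  -0.5] ch [ 1.000e-04 -3.094e-01] q7 38
```

View pics/st3.png

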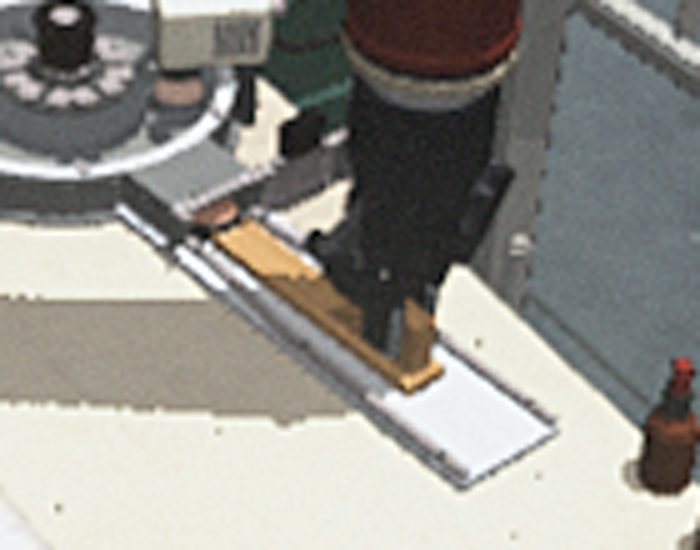

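The second disc is entering the tunnel mouth (crop 215,213) ahead of the blade. Push on.

>>> {"api": "move_arm", "payload": {
  "series": [
    {"grip": 0,"dp": [0.012,0,0],"turn": [0,0,0]},
    {"grip": 0,"dp": [0.024,0,0],"turn": [0,0,0]},
    {"grip": 0,"dp": [0.036,0,0],"turn": [0,0,0]},
    {"grip": 0,"dp": [0.048,0,0],"turn": [0,0,0]},
    {"grip": 0,"dp": [0.058,0,0],"turn": [0,0,0]},
    {"grip": 0,"dp": [0.065,0,0],"turn": [0,0,0]},
    {"grip": 0,"dp": [0.069,0,0],"turn": [0,0,0]},
    {"grip": 0,"dp": [0.072,0,0],"turn": [0,0,0]},
    {"grip": 0,"dp": [0.074,0,0],"turn": [0,0,0]},
    {"grip": 0,"dp": [0.075,0,0],"turn": [0,0,0]}
  ]
}}

```text
t: 39.48
eef_pos: [0.5465, -0.0781, 0.0253]
eef_rot: [[-0.142, 0.99, 0.0], [0.99, 0.142, -0.0], [-0.0, 0.0, -1.0]]
contact_force: [-0.5, -0.2, 0.5]
grip_width: 0.0144
grasp_force: 58.8
```

>>> {"api": "move_arm", "payload": {
  "series": [
    {"grip": 0,"dp": [0.002,0,0],"turn": [0,0,0]},
    {"grip": 0,"dp": [0.004,0,0],"turn": [0,0,0]},
    {"grip": 0,"dp": [0.0045,0,0],"turn": [0,0,0]},
    {"grip": 0,"dp": [0.0045,0,0],"turn": [0,0,0]}
  ]
}}

```text
t: 39.98
eef_pos: [0.5462, -0.0755, 0.0257]
eef_rot: [[-0.141, 0.99, 0.001], [0.99, 0.141, -0.002], [-0.002, 0.001, -1.0]]
contact_force: [0.3, -7.1, 1.0]
grip_width: 0.0146
grasp_force: 59.0
```

```bash
python3 -c "
from h import *
pl()"
```

```text
t 40.0 p [ 0.5462 -0.0755  0.0257] th 98.09 tilt [-0.002  0.001 -1.   ] w 0.0146 gf 59.0 F [ 0.3 -7.1  1. ] ch [-0.     -0.2329] q7 29
```

>>> {"api": "move_arm", "payload": {
  "series": [
    {"grip": 0,"dp": [-0.03,0,0],"turn": [0,0,0]},
    {"grip": 0,"dp": [-0.07,0,0],"turn": [0,0,0]},
    {"grip": 0,"dp": [-0.11,0,0],"turn": [0,0,0]},
    {"grip": 0,"dp": [-0.15,0,0],"turn": [0,0,0]},
    {"grip": 0,"dp": [-0.175,0,-0.01],"turn": [0,0,0]},
    {"grip": 0,"dp": [-0.175,0,-0.05],"turn": [0,0,0]},
    {"grip": 0,"dp": [-0.15,-0.04,-0.05],"turn": [0,0,0]},
    {"grip": 0,"dp": [-0.11,-0.085,-0.05],"turn": [0,0,0]},
    {"grip": 0,"dp": [-0.11,-0.085,-0.03],"turn": [0,0,0]},
    {"grip": 0,"dp": [-0.11,-0.085,-0.01],"turn": [0,0,0]}
  ]
}}

```text
t: 41.22
eef_pos: [0.4776, -0.1931, 0.0354]
eef_rot: [[-0.143, 0.99, 0.002], [0.99, 0.143, 0.002], [0.001, 0.002, -1.0]]
contact_force: [0.1, 0.5, -0.4]
grip_width: 0.0149
grasp_force: 58.8
```

```bash
python3 -c "
from h import *
p=bot.get_obs()['eef_pos']; pl((p[0],p[1],.0168,98.2))
"
```

```text
t 41.2 p [ 0.4776 -0.1931  0.0354] th 98.25 tilt [ 0.001  0.002 -1.   ] w 0.0149 gf 58.8 F [ 0.1  0.5 -0.4] ch [-0.0847 -0.3395] q7 42
  dp [-0.0, -0.0, 0.0186] turn 0.001
```

>>> {"api": "move_arm", "payload": {
  "series": [
    {"grip": 0,"dp": [0,0,0.01],"turn": [0,0,0]},
    {"grip": 0,"dp": [0,0,0.0185],"turn": [0,0,0]},
    {"grip": 0,"dp": [0,0,0.0185],"turn": [0,0,0]},
    {"grip": 0.4,"dp": [0,0,0.0185],"turn": [0,0,0]},
    {"grip": 0.4,"dp": [0,0,0.0185],"turn": [0,0,0]},
    {"grip": 0.4,"dp": [0,0,0.0185],"turn": [0,0,0]},
    {"grip": 0.4,"dp": [0,0,-0.04],"turn": [0,0,0]},
    {"grip": 0.4,"dp": [0,0,-0.1],"turn": [0,0,0]}
  ]
}}

```text
t: 42.22
eef_pos: [0.4767, -0.1946, 0.1364]
eef_rot: [[-0.142, 0.99, -0.002], [0.99, 0.142, -0.001], [-0.0, -0.002, -1.0]]
contact_force: [1.3, 0.8, 0.9]
grip_width: 0.0346
grasp_force: 0.0
```

>>> {"api": "move_arm", "payload": {
  "series": [
    {"grip": 0.65,"dp": [0.34,0.083,-0.03],"turn": [0,0,1.555]},
    {"grip": 0.65,"dp": [0.34,0.083,-0.03],"turn": [0,0,1.555]},
    {"grip": 0.65,"dp": [0.34,0.083,-0.03],"turn": [0,0,1.555]},
    {"grip": 0.65,"dp": [0.34,0.083,-0.03],"turn": [0,0,1.555]},
    {"grip": 0.65,"dp": [0.34,0.083,-0.03],"turn": [0,0,1.555]},
    {"grip": 0.65,"dp": [0.34,0.083,-0.03],"turn": [0,0,1.555]},
    {"grip": 0.65,"dp": [0.34,0.083,-0.03],"turn": [0,0,1.555]},
    {"grip": 0.65,"dp": [0.34,0.083,-0.03],"turn": [0,0,1.555]},
    {"grip": 0.65,"dp": [0.34,0.083,-0.03],"turn": [0,0,1.555]},
    {"grip": 0.65,"dp": [0.34,0.083,-0.03],"turn": [0,0,1.555]}
  ]
}}

```text
t: 43.48
eef_pos: [0.5111, 0.1539, 0.1653]
eef_rot: [[0.987, 0.158, -0.0], [0.158, -0.987, -0.0], [-0.0, 0.0, -1.0]]
contact_force: [0.2, -0.9, 0.6]
grip_width: 0.0558
grasp_force: 0.0
```

```bash
python3 -c "
from h import *
stick('side',(.42,.53,-.27,.0))
pl((.5125,.155,.0515,9.1))
"
```

```text
side stick 448 [[438.0, -54.0], [463.0, -223.0], [494.0, -219.0], [469.0, -49.0]] ((465.8508605957031, -136.19024658203125), (31.5141544342041, 171.2266845703125), 8.547160148620605)
handle 81 [ 0.474  -0.1963  0.0431] ((475.02362060546875, -194.53155517578125), (17.965944290161133, 46.008140563964844), 11.659207344055176)
t 43.5 p [0.5112 0.1539 0.1653] th 9.19 tilt [-0. -0. -1.] w 0.0556 gf 0.0 F [-0.8 -0.3 -0.3] ch [-0.002  -0.0009] q7 -94
  dp [0.0015, -0.0009, 0.1138] turn 0.002
```

>>> {"api": "move_arm", "payload": {
  "grip_force": 60,
  "series": [
    {"grip": 0.65,"dp": [0.0015,-0.001,0.04],"turn": [0,0,0]},
    {"grip": 0.65,"dp": [0.0015,-0.001,0.08],"turn": [0,0,0]},
    {"grip": 0.65,"dp": [0.0015,-0.001,0.113],"turn": [0,0,0]},
    {"grip": 0.65,"dp": [0.0015,-0.001,0.113],"turn": [0,0,0]},
    {"grip": 0.2,"dp": [0.0015,-0.001,0.113],"turn": [0,0,0]},
    {"grip": 0.2,"dp": [0.0015,-0.001,0.113],"turn": [0,0,0]},
    {"grip": 0.2,"dp": [0.0015,-0.001,0.113],"turn": [0,0,0]},
    {"grip": 0.2,"dp": [0.0015,-0.001,0.113],"turn": [0,0,0]}
  ]
}}

```text
t: 44.52
eef_pos: [0.5135, 0.1555, 0.0541]
eef_rot: [[0.987, 0.159, 0.002], [0.159, -0.987, 0.002], [0.002, -0.001, -1.0]]
contact_force: [-3.0, -1.6, 6.9]
grip_width: 0.0328
grasp_force: 59.9
```

>>> {"api": "move_arm", "payload": {
  "series": [
    {"grip": 0.2,"dp": [0,0,-0.004],"turn": [0,0,0]},
    {"grip": 0.2,"dp": [0,0,-0.008],"turn": [0,0,0]},
    {"grip": 0.2,"dp": [0,0,-0.011],"turn": [0,0,0]},
    {"grip": 0.2,"dp": [0,0,-0.011],"turn": [0,0,0]}
  ]
}}

```text
t: 45.02
eef_pos: [0.5133, 0.1554, 0.0638]
eef_rot: [[0.987, 0.158, 0.002], [0.158, -0.987, 0.0], [0.002, -0.0, -1.0]]
contact_force: [5.5, 1.3, -9.0]
grip_width: 0.0326
grasp_force: 60.4
```

```bash
python3 -c "
from h import *
pl()
"
```

```text
t 45.0 p [0.5133 0.1554 0.0638] th 9.1 tilt [ 0.002 -0.    -1.   ] w 0.0326 gf 60.4 F [ 5.5  1.3 -9. ] ch [0.0004 0.0004] q7 -88
```

>>> {"api": "move_arm", "payload": {
  "series": [
    {"grip": 0.2,"dp": [0,0,0.001],"turn": [0,0,-0.1]},
    {"grip": 0.2,"dp": [0,0,0.001],"turn": [0,0,-0.22]},
    {"grip": 0.2,"dp": [0,0,0.001],"turn": [0,0,-0.34]},
    {"grip": 0.2,"dp": [0,0,0.001],"turn": [0,0,-0.46]},
    {"grip": 0.2,"dp": [0,0,0.001],"turn": [0,0,-0.58]},
    {"grip": 0.2,"dp": [0,0,0.001],"turn": [0,0,-0.7]},
    {"grip": 0.2,"dp": [0,0,0.001],"turn": [0,0,-0.82]},
    {"grip": 0.2,"dp": [0,0,0.001],"turn": [0,0,-0.94]},
    {"grip": 0.2,"dp": [0,0,0.001],"turn": [0,0,-1.03]},
    {"grip": 0.2,"dp": [0,0,0.001],"turn": [0,0,-1.047]}
  ]
}}

```text
t: 46.28
eef_pos: [0.5133, 0.1555, 0.0627]
eef_rot: [[0.356, 0.935, 0.002], [0.935, -0.356, 0.001], [0.001, 0.001, -1.0]]
contact_force: [5.4, 1.3, -7.7]
grip_width: 0.0328
grasp_force: 60.5
```

```bash
python3 -c "
from h import *
pl()
"
```

```text
t 46.3 p [0.5133 0.1555 0.0627] th 69.16 tilt [ 0.001  0.001 -1.   ] w 0.0328 gf 60.5 F [ 5.4  1.3 -7.7] ch [0.0004 0.0004] q7 -32
```

>>> {"api": "move_arm", "payload": {
  "series": [
    {"grip": 0.2,"dp": [0,0,0.004],"turn": [0,0,0]},
    {"grip": 0.2,"dp": [0,0,0.008],"turn": [0,0,0]},
    {"grip": 0.2,"dp": [0,0,0.01],"turn": [0,0,0]},
    {"grip": 0.2,"dp": [0,0,0.01],"turn": [0,0,0]},
    {"grip": 0.2,"dp": [0,0,0.01],"turn": [0,0,0]}
  ]
}}

```text
t: 46.9
eef_pos: [0.5135, 0.1555, 0.054]
eef_rot: [[0.358, 0.934, 0.001], [0.934, -0.358, 0.001], [0.002, 0.001, -1.0]]
contact_force: [-2.0, 0.8, 10.9]
grip_width: 0.0328
grasp_force: 63.0
```

>>> {"api": "move_arm", "payload": {
  "series": [
    {"grip": 0.65,"dp": [0,0,0],"turn": [0,0,0]},
    {"grip": 0.65,"dp": [0,0,0],"turn": [0,0,0]},
    {"grip": 0.65,"dp": [0,0,0],"turn": [0,0,0]},
    {"grip": 0.65,"dp": [0,0,-0.05],"turn": [0,0,0]},
    {"grip": 0.65,"dp": [0,0,-0.11],"turn": [0,0,0]},
    {"grip": 0.65,"dp": [0,0,-0.11],"turn": [0,0,0.3]},
    {"grip": 0.65,"dp": [0,0,-0.11],"turn": [0,0,0.6]},
    {"grip": 0.2,"dp": [0,0,-0.11],"turn": [0,0,1.06]},
    {"grip": 0.0,"dp": [0,0,-0.11],"turn": [0,0,1.06]},
    {"grip": 0.0,"dp": [0,0,-0.11],"turn": [0,0,1.06]}
  ]
}}

```text
t: 48.15
eef_pos: [0.5124, 0.1549, 0.1622]
eef_rot: [[0.966, 0.259, -0.0], [0.259, -0.966, -0.0], [-0.0, 0.0, -1.0]]
contact_force: [-0.2, -0.6, 0.7]
grip_width: 0.0015
grasp_force: 0.0
```

```bash
python3 -c "
from h import *
c=cap('side'); save(c,'drum2',255,375,110,200,6)
a=ch(.11,-.158); pl((*a,.16,8.2),(*a,.054,8.2))
"
```

```text
t 48.2 p [0.5124 0.155  0.1622] th 14.43 tilt [-0.001  0.    -1.   ] w -0.0003 gf 0.0 F [-0.3 -0.1  1. ] ch [-0.0006  0.0001] q7 -90
  dp [0.0928, 0.1691, 0.0021] turn 0.109
  dp [0.0929, 0.1691, 0.1081] turn 0.109
```

View pics/drum2.png

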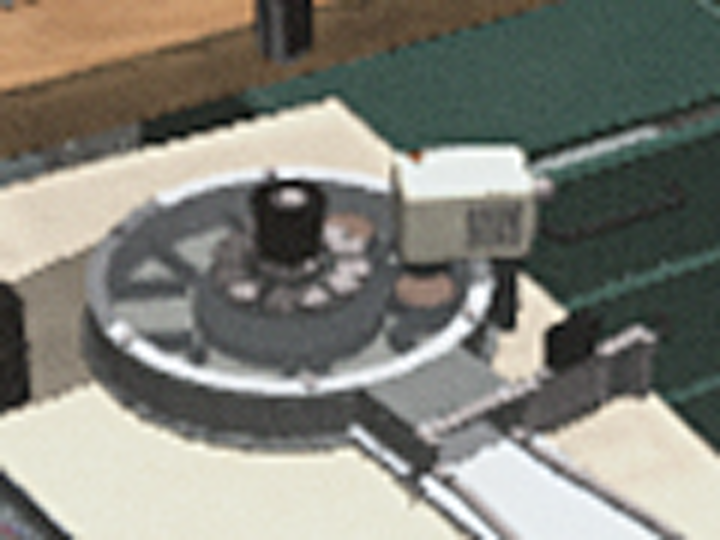

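Second disc under the head (crop 425,288), first one notch on (350,228). Now shut the shutter from its +x side.

>>> {"api": "move_arm", "payload": {
  "series": [
    {"grip": 0,"dp": [0.05,0.09,0],"turn": [0,0,0.109]},
    {"grip": 0,"dp": [0.093,0.169,0],"turn": [0,0,0.109]},
    {"grip": 0,"dp": [0.093,0.169,0],"turn": [0,0,0.109]},
    {"grip": 0,"dp": [0.093,0.169,0],"turn": [0,0,0.109]},
    {"grip": 0,"dp": [0.093,0.169,0.05],"turn": [0,0,0.109]},
    {"grip": 0,"dp": [0.093,0.169,0.09],"turn": [0,0,0.109]},
    {"grip": 0,"dp": [0.093,0.169,0.107],"turn": [0,0,0.109]},
    {"grip": 0,"dp": [0.093,0.169,0.107],"turn": [0,0,0.109]}
  ]
}}

```text
t: 49.2
eef_pos: [0.6464, 0.0171, 0.0549]
eef_rot: [[0.987, 0.16, -0.002], [0.16, -0.987, -0.0], [-0.002, -0.0, -1.0]]
contact_force: [-0.0, -0.4, 0.0]
grip_width: 0.0
grasp_force: 0.0
```

```bash
python3 -c "
from h import *
pl((*ch(.085,-.158),.054,8.2),(*ch(.028,-.158),.054,8.2))
"
```

```text
t 49.2 p [0.6464 0.0171 0.0549] th 9.19 tilt [-0.002 -0.    -1.   ] w 0.0 gf 0.0 F [-0.  -0.4  0. ] ch [ 0.1124 -0.1555] q7 -68
  dp [-0.0274, 0.002, 0.0009] turn 0.017
  dp [-0.0844, 0.0011, 0.001] turn 0.017
```

>>> {"api": "move_arm", "payload": {
  "series": [
    {"grip": 0,"dp": [-0.015,0.002,0],"turn": [0,0,0.017]},
    {"grip": 0,"dp": [-0.026,0.002,0],"turn": [0,0,0.017]},
    {"grip": 0,"dp": [-0.038,0.002,0],"turn": [0,0,0.017]},
    {"grip": 0,"dp": [-0.05,0.002,0],"turn": [0,0,0.017]},
    {"grip": 0,"dp": [-0.062,0.002,0],"turn": [0,0,0.017]},
    {"grip": 0,"dp": [-0.072,0.0015,0],"turn": [0,0,0.017]},
    {"grip": 0,"dp": [-0.08,0.0015,0],"turn": [0,0,0.017]},
    {"grip": 0,"dp": [-0.083,0.001,0],"turn": [0,0,0.017]},
    {"grip": 0,"dp": [-0.083,0.001,0],"turn": [0,0,0.017]}
  ]
}}

```text
t: 50.32
eef_pos: [0.5647, 0.0027, 0.0551]
eef_rot: [[0.99, 0.141, -0.001], [0.141, -0.99, 0.0], [-0.001, -0.0, -1.0]]
contact_force: [-0.9, 0.5, 0.1]
grip_width: 0.0005
grasp_force: 0.0
```

```bash
python3 -c "
from h import *
pl()
"
```

```text
t 50.3 p [0.5647 0.0027 0.0551] th 8.13 tilt [-0.001 -0.    -1.   ] w 0.0005 gf 0.0 F [-0.9  0.5  0.1] ch [ 0.0294 -0.1581] q7 -70
```

>>> {"api": "move_arm", "payload": {
  "series": [
    {"grip": 0,"dp": [-0.002,0,0],"turn": [0,0,0]},
    {"grip": 0,"dp": [-0.004,0,0],"turn": [0,0,0]},
    {"grip": 0,"dp": [-0.005,0,0],"turn": [0,0,0]},
    {"grip": 0,"dp": [-0.005,0,0],"turn": [0,0,0]}
  ]
}}

```text
t: 50.82
eef_pos: [0.5611, 0.0022, 0.0554]
eef_rot: [[0.99, 0.142, 0.002], [0.142, -0.99, -0.0], [0.002, 0.0, -1.0]]
contact_force: [6.2, 0.9, -4.9]
grip_width: -0.0
grasp_force: 3.1
```

```bash
python3 -c "
from h import *
pl()
c=cap('side');P=pts(c);z=P[...,2]
L=(P[...,:2]-AX)@np.stack([ex,ey],1)
for x in np.arange(-.04,.09,.01):
    m=(abs(L[...,1]+.158)<.012)&(abs(L[...,0]-x)<.005); print(round(x,2),np.percentile(z[m],[95]).round(3) if m.sum() else None,end=' ')
save(c,'sh',290,400,130,230,5)"
```

```text
t 50.8 p [0.5611 0.0022 0.0554] th 8.15 tilt [ 0.002  0.    -1.   ] w -0.0 gf 3.1 F [ 6.2  0.9 -4.9] ch [ 0.0258 -0.1581] q7 -70
-0.04 [0.512] -0.03 [0.508] -0.02 [0.493] -0.01 [0.489] 0.0 [0.488] 0.01 [0.166] 0.02 [0.102] 0.03 [0.109] 0.04 [0.041] 0.05 [0.039] 0.06 [0.04] 0.07 [0.039] 0.08 [0.039]
```

Stop to stop is 58.9 mm, so it is shut. Retreat and check.

>>> {"api": "move_arm", "payload": {
  "series": [
    {"grip": 0,"dp": [0.015,0,0],"turn": [0,0,0]},
    {"grip": 0,"dp": [0.025,0,-0.03],"turn": [0,0,0]},
    {"grip": 0,"dp": [0.025,0,-0.08],"turn": [0,0,0]},
    {"grip": 0,"dp": [-0.03,0,-0.15],"turn": [0,0,0]},
    {"grip": 0,"dp": [-0.08,0,-0.18],"turn": [0,0,0]},
    {"grip": 0,"dp": [-0.08,0,-0.18],"turn": [0,0,0]},
    {"grip": 0,"dp": [-0.08,0,-0.18],"turn": [0,0,0]},
    {"grip": 0,"dp": [-0.08,0,-0.18],"turn": [0,0,0]}
  ]
}}

```text
t: 51.88
eef_pos: [0.4816, -0.0091, 0.235]
eef_rot: [[0.99, 0.142, -0.0], [0.142, -0.99, -0.0], [-0.0, 0.0, -1.0]]
contact_force: [0.8, -0.3, -0.5]
grip_width: 0.0001
grasp_force: 0.0
```

```bash
python3 -c "
from h import *
pl(); discs(('side',)); stick('side',(.38,.53,-.3,.0))
c=cap('side');P=pts(c);z=P[...,2]
L=(P[...,:2]-AX)@np.stack([ex,ey],1)
m=(z>.05)&(z<.073)&(abs(L[...,1]+.158)<.02)&(abs(L[...,0]-.03)<.07); print('tab',L[m].mean(0))
save(c,'fin',255,455,110,260,4)"
```

```text
t 51.9 p [ 0.4816 -0.0091  0.235 ] th 8.15 tilt [-0.  0. -1.] w 0.0001 gf 0.0 F [ 0.8 -0.3 -0.5] ch [-0.0545 -0.1579] q7 -88
side 0.77 GREEN [ 0.2218 -0.3773] [ 0.2216 -0.3784  0.0117] 288
side stick 455 [[439.0, -56.0], [464.0, -224.0], [493.0, -219.0], [469.0, -51.0]] ((466.21649169921875, -137.49551391601562), (29.736230850219727, 169.60086059570312), 8.188955307006836)
handle 80 [ 0.4742 -0.1962  0.0434] ((473.5293273925781, -194.257080078125), (17.149192810058594, 46.945289611816406), 6.3814311027526855)
tab [-0.00395913 -0.16015047]
```

View pics/fin.png

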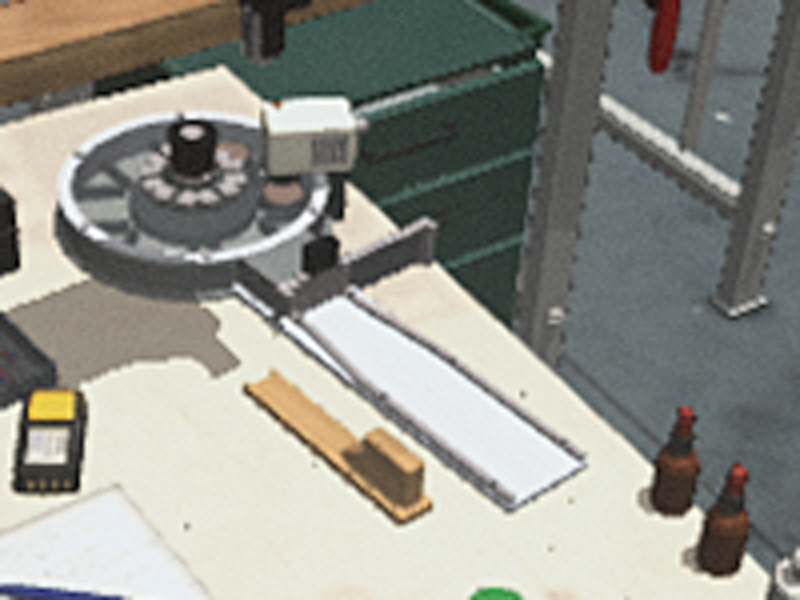

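The view shows discs under the head (285,190) and one pocket on (235,150), the shutter plate across the mouth (tab 320,253), the stick flat beside the tray and both bottles upright. Handing in.

```bash
python3 -c "
from cell import bot
print(bot.sign_off())"
```

```text
the job is handed in; nothing more can be done
None
```

I loaded both black discs into pockets of their own, with the last one under the X-ray head and the index ring down. The shutter is shut, the push stick lies flat on the bench beside the tray, the bottles are upright and the job is handed in; no verdict came back.

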